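Set out the condiments beside the hob

ROBOT

A 6-joint arm with a two-finger parallel gripper is mounted at the origin on the work surface. World frame = base frame: x ahead of the robot, y to its left, z up, the work surface at z = 0. Lengths are in mm, angles in rad, forces in N, time in s.
With the tool pointing down it reaches from about 275 to 725 mm from the base axis. Payload 5.6 kg.
Tool frame: the origin (TCP) lies at the very end of the fingers, on their centre line; the grasp point (between the pads) lies 19 mm behind it; z points along the fingers, y is the direction in which the jaws open and shut (so a half turn about z gives the same grasp; the last joint's range is limited). The gripper opens to 85 mm and grips with 20 to 120 N. Pads are 22 mm wide; open, the fingers measure 114 mm over their backs; the gripper's body (76 mm by 85 mm) begins 54 mm behind the grasp point. The pads swing forward as they close: fully open they stand 13 mm farther back than shut.
Start: joints at [-0.837, 0.255, 0.108, 0, -1.424, -0.285], TCP at [238.654, -495.517, 231.283] pointing down, gripper open.
Joint ranges: [-2.95, 2.95], [-1.21, 1.97], [-1.09, 1.5], [-2.87, 1.71], [-2.94, -0.07], [-3.05, 3.05]. Speed limits (rad/s): [2.57, 2.57, 3.14, 3.14, 3.14, 3.14].

INTERFACE

Orientations are given as a rotation vector (axis times angle).
In Python, from rig import ctrl, imaging, hand_in gives the robot as it stands.
- The arm moves only by the tool apply_moves, never from a script. Its argument "plan" is a list of rows, each a list of 3 entries, a list of its own where there are three numbers: the turn, a rotation vector about the tool's x, y, z in degrees, then the shift along the tool's x, y, z in m, then the finger opening in m, from 0 to 0.0854. A call has 1 to 8 rows; each row shifts and turns the pose as measured when the row begins, along the tool's axes as they then stand; what a row does not reach is not made up. A row lasts 1/12 s, in which the tool goes at most 41.7 mm and 7.16 degrees, less where a joint would pass 70% of its speed; a pose out of reach is approached as far as the arm can. A call with a gripper value outside its range is refused whole. The fingers move at their own pace and stop on an object; "force" is the grip in N (left out, the last holds). Time passes only in rows, so rows that do not move let the fingers close. It gives the time, the measured TCP pose, the force and the opening at its end, in the units of the state.
- ctrl.sense(): the state, without advancing time (a new reading comes with each control period).
- imaging.snapshot(name): name is "scene" or "top"; returns the picture (420x560x3 uint8, red, green, blue); there is no depth.
- imaging.get_calibration(name): a dict with "fx", "fy", "cx", "cy" (pixels), "R" (3x3) and "t" (3): a world point X has camera coordinates R X + t. Camera axes: x right, y down, z forward; pixel columns grow to the right and rows downward; lengths in mm; the calibration is good to about 2 mm. A picture is of the moment at which its call begins. get_calibration takes no time and is no camera call.
- hand_in(): hands the job in, once; it reports no verdict.
The state is a dict: "time_s": time; "joints": joint angles; "qd": joint speeds; "tau": joint torques, N m; "tool_pos": TCP position; "tool_rot": TCP orientation; "contact_force": force on the tool from outside, world axes, zero at the start; "torque": the same for the moment, N m; "width": finger opening in mm.
Only numpy, scipy, OpenCV 4.12 (cv2) and the standard library are available. Lean on these libraries where they do the work, as an engineer would, in place of code of your own. Each camera call takes 0.05 s, during which the arm holds its last target.

TASK

Set out the condiments on the three round cork mats, each standing upright in the middle of its mat: the white jar on the mat between the handled jug and the stone mortar, the green oil bottle on the mat behind the jug, and the tall steel pepper mill on the mat behind the mortar (behind means on the side away from the robot). The jar's wooden lid must end up seated on top of the jar. Leave the jug and the mortar where they stand, and let go of everything at the end.

Things in the scene. Friction and masses are not known exactly. Their poses are not given: they have to be found in the camera images.
- jar: Plain white ceramic jar without handle, open at the top, empty: outer diameter 62 mm, height 80 mm, walls 4 mm (mouth 54 mm inside), 0.24 to 0.39 kg. Starts upright on the worktop. Origin: centre of its underside, z up.
- lid: Wooden lid of the jar, right way up on the worktop. From below: cork plug, diameter 46 mm, 6 mm thick; disc, diameter 66 mm, z = 6 to 12 mm; upright round knob on the axis, diameter 18 mm, z = 12 to 42 mm. 60 g. Origin: centre of the plug's underside, z up. Seated, the plug hangs loosely in the jar's mouth, the disc rests on the rim and the lid's origin is 74 mm above the jar's.
- bottle: Dark green glass oil bottle, paper label, brass cap, 190 mm tall: body of diameter 60 mm up to z = 110 mm, tapering to a neck of diameter 30 to 28 mm (z = 138 to 160 mm), cap of diameter 30 mm (z = 160 to 190 mm). 0.25 to 0.5 kg. Upright. Origin: centre of its underside, z up.
- mill: Tall steel pepper mill, 150 mm: foot of diameter 52 mm up to z = 22 mm, straight barrel of diameter 40 mm from z = 30 to 112 mm, head of diameter 48 mm from z = 118 to 134 mm, domed top. 0.2 to 0.42 kg. Upright. (The other steel piece, a salt shaker only 70 mm tall, is not wanted.) Origin: centre of its underside, z up.
- jug: Small white ceramic milk jug, 95 mm tall, 90 mm in diameter at the belly, with a handle reaching 71 mm from its axis towards the robot. Loose; it marks a place and must stay there, left or right of the middle mat. Origin: centre of its underside, x from handle to spout, roughly away from the robot.
- mortar: Grey stone mortar, an open thick-walled bowl 70 mm tall and 106 mm in diameter at the rim. Loose on the worktop; it marks a place and must stay where it is. It stands on the other side of the middle mat from the jug. Origin: centre of its underside, z up.
- mat_middle: Round cork mat, diameter 84 mm, 4 mm thick, fixed on the worktop between the jug and the mortar: the place of the jar. Origin: centre of its underside, so a thing standing on it has its origin 4 mm above the mat's.
- mat_jug: Round cork mat, diameter 84 mm, 4 mm thick, fixed on the worktop 125 to 150 mm behind the jug (away from the robot): the place of the bottle. Origin: centre of its underside.
- mat_mortar: Round cork mat, diameter 84 mm, 4 mm thick, fixed on the worktop 125 to 150 mm behind the mortar (away from the robot): the place of the mill. Origin: centre of its underside.

How it is judged (in metres and radians):
At the end, for the whole second after the job is handed in: Jar on the middle mat, bottle behind the jug, mill behind the mortar: each upright (0.1 rad), resting on its mat within 15 mm of the centre; lid seated level on the jar, within 8 mm of its axis, origin 70 to 77.5 mm above the jar's; all at rest (horizontal distance between jar and mat_middle below 0.015 m and z of jar in the frame of mat_middle between 0.001 and 0.008 m and angle between each of jar, bottle, mill, lid's own z axis and vertical below 0.1 rad and horizontal distance between bottle and mat_jug below 0.015 m and z of bottle in the frame of mat_jug between 0.001 and 0.008 m and horizontal distance between mill and mat_mortar below 0.015 m and z of mill in the frame of mat_mortar between 0.001 and 0.008 m and horizontal distance between lid and jar below 0.008 m and z of lid in the frame of jar between 0.07 and 0.0775 m and linear speed of each of jar, lid, bottle, mill below 0.02 m/s and angular speed of each of jar, lid, bottle, mill below 0.2 rad/s); the robot touches nothing.
It fails at once if the jug is shifted by more than 20 mm or knocked over (distance of jug from where it was at the start of the episode above 0.02 m or angle between jug's own z axis and vertical above 0.5 rad).
It fails at once if the mortar is shifted by more than 20 mm or knocked over (distance of mortar from where it was at the start of the episode above 0.02 m or angle between mortar's own z axis and vertical above 0.5 rad).
It also fails if it takes over 128 s, if anything falls off the work surface, if the arm or the gripper's body presses on something with over 40 N, if the wrist force passes 120 N, or if a joint passes its speed limit or range.

## Working session

There is one attempt and no reset: what is moved stays moved. The work goes in short steps, Python scripts to look and compute and a tool call to move; the robot and the scene stay as the last step left them, time stands still between calls to the robot, and variables do not carry over. Pictures are saved under pics/ and viewed, and the job is handed in when it is done.

Besides the shell and the picture viewer there is one more tool, called after "Call:" as name(argument=value, ...), one argument or row to a line, values as JSON. apply_moves: Moves the arm, as the interface text tells. Its arguments: {"type":"object","properties":{"plan":{"type":"array"},"force":{"type":"number"}},"required":["plan"]}

```bash
ls; mkdir -p pics
python3 - <<'E'
from rig import ctrl, imaging
import cv2
for n in ("scene","top"):
    im=imaging.snapshot(n); cv2.imwrite(f"pics/{n}0.png",im[:,:,::-1]); c=imaging.get_calibration(n); print(n,c)
s=ctrl.sense(); print(s)
E
```

```text
pics
scene {'fx': 502.04220688825984, 'fy': 502.04220688825984, 'cx': 278.6824561943574, 'cy': 202.66560109184576, 'R': array([[-0.6470635 ,  0.76232803,  0.01283732],
       [ 0.45215889,  0.39724018, -0.79859412],
       [-0.61389019, -0.5109366 , -0.60173302]]), 't': array([ 327.39147472, -182.2649393 , 1391.32511631])}
top {'fx': 460.4027792009619, 'fy': 460.4027792009619, 'cx': 279.30719281707064, 'cy': 211.22889386416708, 'R': array([[-0.0292547 , -0.99893567, -0.03566066],
       [-0.98988474,  0.03390756, -0.1377624 ],
       [ 0.13882495,  0.03126975, -0.98982313]]), 't': array([ 32.92585273, 490.46761881, 951.53054876])}
{'time_s': 0.1, 'joints': array([-8.37436857e-01,  2.55683859e-01,  1.07122043e-01, -4.45011155e-04,
       -1.42390088e+00, -2.84564102e-01]), 'qd': array([ 6.91138456e-04, -1.70006487e-03,  2.57810645e-03,  8.64732778e-04,
        4.00792997e-04, -1.05645759e-05]), 'tau': array([-3.06752860e-03, -3.87603629e+01,  2.38474095e+01,  5.37790105e+00,
       -3.78356926e-03,  1.36947381e-06]), 'tool_pos': array([ 238.47580487, -495.1099515 ,  230.48013408]), 'tool_rot': array([ 6.98868955e-01, -3.06243256e+00, -2.62230121e-03]), 'contact_force': array([-0.52820413, -0.06341815,  0.27339843]), 'torque': array([0.03040876, 0.00289787, 0.04009429]), 'width': 84.93047400582442}
```

View pics/scene0.png

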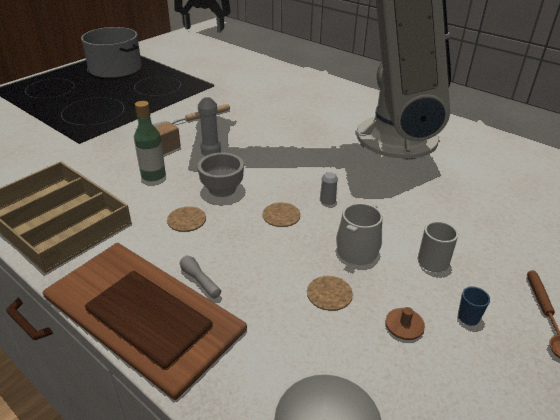

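View pics/top0.png

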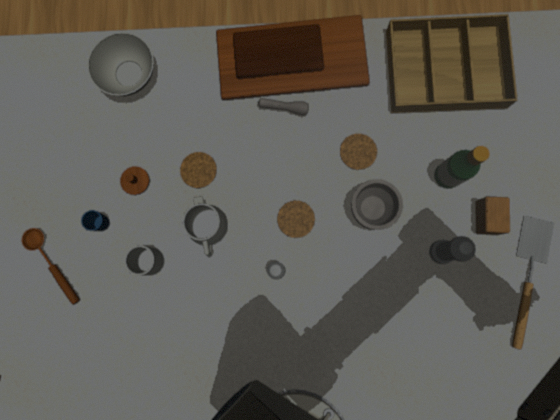

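The scene shows the three mats, with the jug left of the middle mat and the mortar to its right. The jar is at top (140,260), the lid at (135,180), the bottle at (455,170), the mill at (452,250) and the salt shaker at (276,269). I'll enlarge both views to measure.

```bash
cat > h.py <<'E'
import numpy as np, cv2
from rig import ctrl, imaging
C={n:imaging.get_calibration(n) for n in("scene","top")}
def ray(n,u,v,z):
    c=C[n];R=np.array(c["R"]);t=np.array(c["t"])
    d=R.T@np.array([(u-c["cx"])/c["fx"],(v-c["cy"])/c["fy"],1]);o=-R.T@t
    return (o+d*(z-o[2])/d[2])
def proj(n,X):
    c=C[n];p=np.array(c["R"])@np.array(X,float)+np.array(c["t"])
    return np.array([c["fx"]*p[0]/p[2]+c["cx"],c["fy"]*p[1]/p[2]+c["cy"]])
E
python3 - <<'E'
from h import *
t=cv2.imread("pics/top0.png"); s=cv2.imread("pics/scene0.png")
def crop(im,x0,y0,w,h,k,n):
    cv2.imwrite(n,cv2.convertScaleAbs(cv2.resize(im[y0:y0+h,x0:x0+w],None,fx=k,fy=k,interpolation=cv2.INTER_CUBIC),alpha=1.6))
crop(t,70,140,200,150,4,"pics/t1.png"); crop(t,330,120,180,150,4,"pics/t2.png")
crop(s,110,90,200,150,4,"pics/s1.png"); crop(s,310,190,200,150,4,"pics/s2.png")
hsv=cv2.cvtColor(t,cv2.COLOR_BGR2HSV)
for n,im in(("top",t),("scene",s)):
    hsv=cv2.cvtColor(im,cv2.COLOR_BGR2HSV)
    m=cv2.inRange(hsv,(3,70,40),(25,255,255))
    m=cv2.morphologyEx(m,cv2.MORPH_CLOSE,np.ones((3,3)))
    cs,_=cv2.findContours(m,cv2.RETR_EXTERNAL,cv2.CHAIN_APPROX_NONE)
    for c in cs:
        a=cv2.contourArea(c)
        if 150<a<3000:
            e=cv2.fitEllipse(c); print(n,a,np.round(e[0],1),np.round(e[1],1),np.round(ray(n,*e[0],4),1))
E
```

```text
top 567.0 [522.1 317.7] [ 9.7 93.5] [ 252.3 -485.3    4. ]
top 743.0 [ 48.  261.9] [24.1 81.8] [399.7 534.    4. ]
top 1028.5 [295.5 218.8] [36.  36.4] [477.6 -16.9   4. ]
top 843.0 [496.6 215.2] [27.8 42.9] [ 470.7 -452.9    4. ]
top 610.5 [134.1 180.1] [27.5 28.4] [577.5 343.7   4. ]
top 972.0 [197.8 169.5] [34.8 35.6] [596.6 199.    4. ]
top 253.0 [478.8 154.6] [15.4 21.4] [ 606.9 -426.8    4. ]
top 985.5 [358.1 151.2] [34.8 36.1] [ 625.  -161.7    4. ]
scene 2228.0 [ 20.9 395.7] [47.6 86.7] [1067.9  -26.     4. ]
scene 931.5 [404.7 323.3] [30.6 39. ] [571.1 340.    4. ]
scene 401.0 [ 29.5 317.4] [28.6 45.2] [ 984.6 -156.7    4. ]
scene 1165.0 [329.4 292.6] [33.4 44.5] [598.6 200.2   4. ]
scene 662.5 [545.1 310.8] [13.7 91.2] [382.1 515.2   4. ]
scene 703.0 [186.1 218.7] [23.6 38.1] [ 627.1 -159.8    4. ]
scene 668.0 [281.  214.2] [23.3 36.6] [479.8 -15.6   4. ]
scene 464.5 [168.1 136.4] [20.9 32.3] [ 421.4 -467.3    4. ]
scene 207.5 [141.9 108.7] [14.7 18.9] [ 365.2 -655.5    4. ]
```

View crops.

View pics/t1.png

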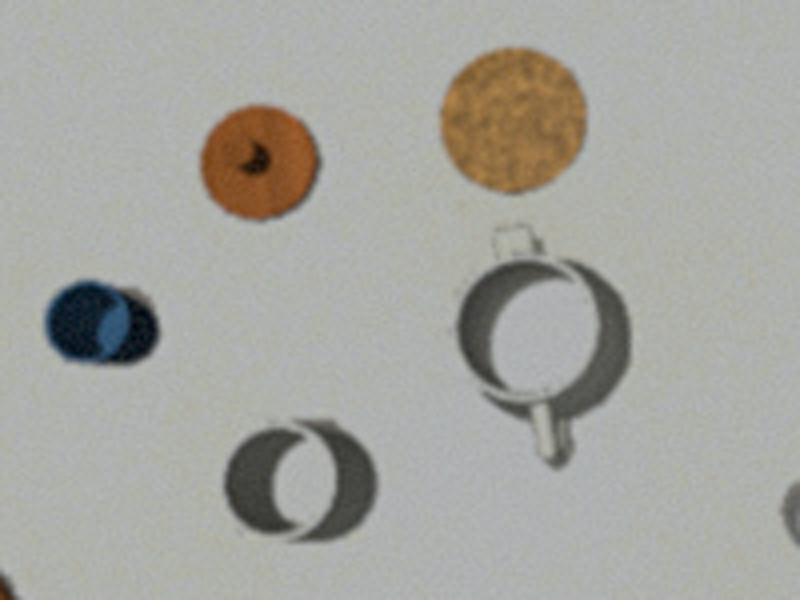

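View pics/t2.png

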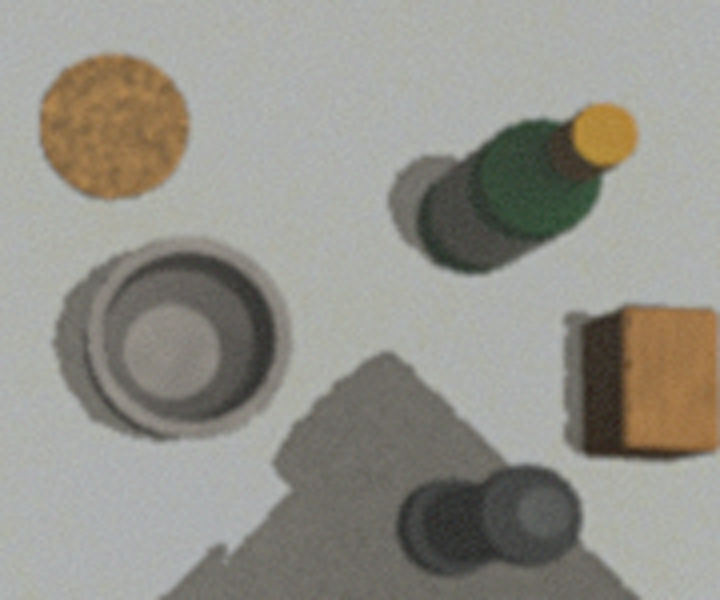

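View pics/s1.png

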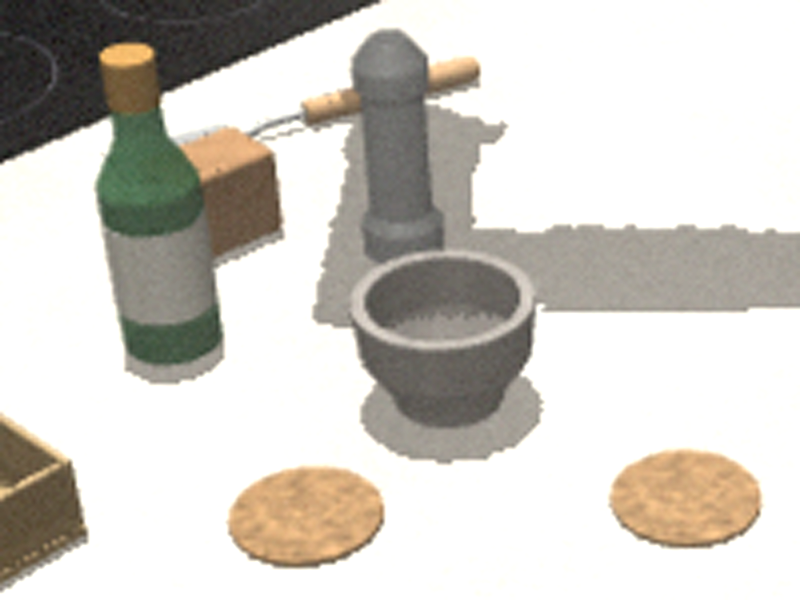

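View pics/s2.png

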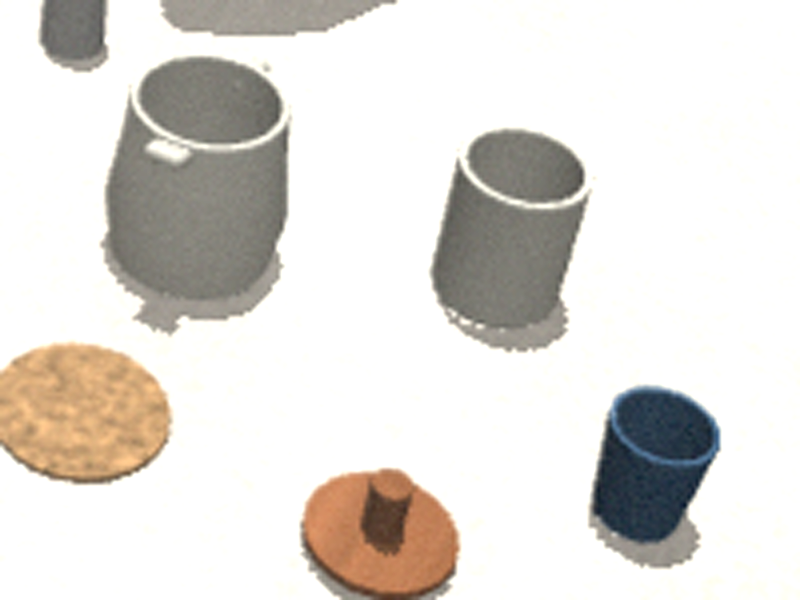

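Run:
```python
from h import *
for k,tu,su,z in (("jar",(140.2,260.5),(440.7,232),80),("bottlecap",(481.2,153.5),(142,103),190),("millhead",(463,248.7),None,126),("millfoot",(441.7,251.8),None,15),
 ("lid",(135.2,180.5),(405.2,323.2),12),("jug",(202.5,222.5),(362.5,216),95),("mortar",(377.2,204.2),(220.7,165.5),70)):
    print(k,np.round(ray("top",*tu,z),1), su and np.round(ray("scene",*su,z),1))
# scene image: mill foot/head, bottle base
for p,z,k in (((207.5,112),126,"mill head sc"),((210.5,147),11,"mill foot sc"),((152.5,170),28,"bottle low sc")): print(k,np.round(ray("scene",*p,z),1))
# bottle body in top: bottom edge
im=cv2.imread("pics/top0.png")
for k,X in (("bot",(560,-380)),):pass
```

```text
jar [393.4 301.8  80. ] [397.6 305.8  80. ]
bottlecap [ 562.1 -354.8  190. ] [ 561.  -354.2  190. ]
millhead [ 395.  -331.1  126. ] None
millfoot [ 394.9 -325.6   15. ] None
lid [574.9 338.4  12. ] [577.1 342.7  12. ]
jug [465.2 170.8  95. ] [470.9 177.6  95. ]
mortar [ 494.  -185.2   70. ] [ 498.5 -179.4   70. ]
mill head sc [ 410.3 -310.6  126. ]
mill foot sc [ 391.5 -331.4   11. ]
bottle low sc [ 575.2 -334.9   28. ]
```

```bash
cat >> h.py <<'E'
def circ(im,n,x,y,z,r,col,k=1,off=(0,0)):
    pts=[(proj(n,(x+r*np.cos(a),y+r*np.sin(a),z))-off)*k for a in np.linspace(0,2*np.pi,60)]
    cv2.polylines(im,[np.int32(np.round(pts))],True,col,1)
OB={"jar":[(0,31),(80,31)],"lid":[(6,33),(12,33),(42,9)],"bottle":[(0,30),(110,30),(190,15)],"mill":[(0,26),(22,26),(126,24)],"jug":[(95,36)],"mortar":[(70,53)],"mat":[(4,42)]}
def overlay(pos,n,im,box,k,fn):
    x0,y0,w,h=box
    b=cv2.convertScaleAbs(cv2.resize(im[y0:y0+h,x0:x0+w],None,fx=k,fy=k,interpolation=cv2.INTER_CUBIC),alpha=1.5 if n=="top" else 1.0)
    for o,x,y,dz in pos:
        for z,r in OB[o]: circ(b,n,x,y,z+dz,r,(0,0,255),k,np.array([x0-.5,y0-.5])*1.0)
    cv2.imwrite(fn,b)
E
cat > ov.py <<'E'
from h import *
t=cv2.imread("pics/top0.png"); s=cv2.imread("pics/scene0.png")
P=[("jar",395.5,303.8,0),("lid",576,340.5,0),("bottle",561.5,-354.5,0),("mill",397,-328,0),("jug",468,174,0),("mortar",496.2,-182.3,0),("mat",478.7,-16.2,0),("mat",597.6,199.6,0),("mat",626,-160.8,0)]
overlay(P,"top",t,(70,140,200,150),4,"pics/ot1.png");overlay(P,"top",t,(330,120,200,150),4,"pics/ot2.png")
overlay(P,"scene",s,(110,90,200,150),4,"pics/os1.png");overlay(P,"scene",s,(310,190,200,150),4,"pics/os2.png")
E
python3 ov.py
python3 - <<'E'
import cv2,numpy as np
for a,b,o in(("ot1","ot2","c1"),("os1","os2","c2")):
    A=cv2.imread(f"pics/{a}.png");B=cv2.imread(f"pics/{b}.png")
    cv2.imwrite(f"pics/{o}.png",A)
E
```

```text
(no output)
```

View pics/ot1.png

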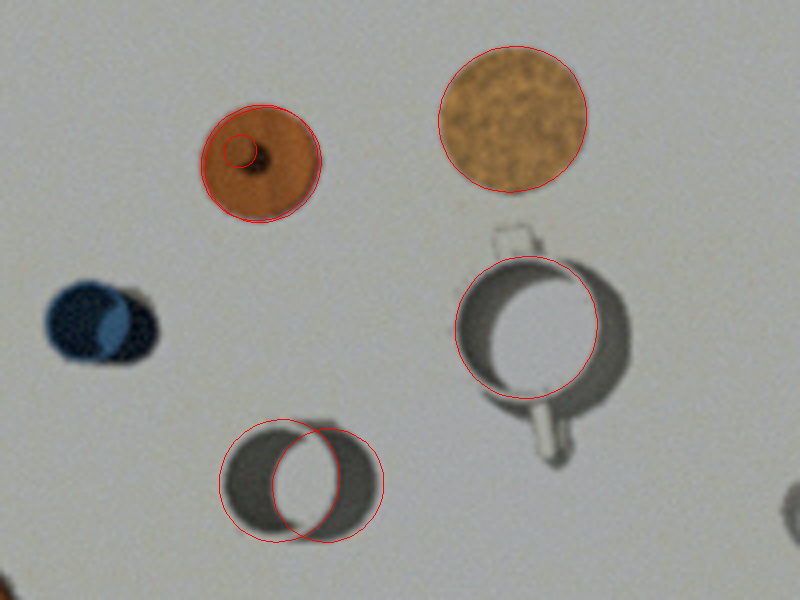

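View pics/ot2.png

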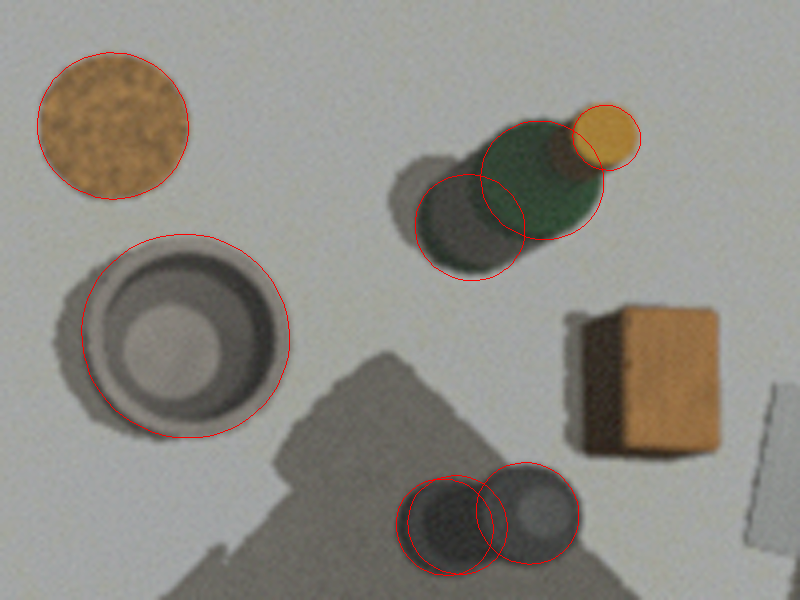

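View pics/os1.png

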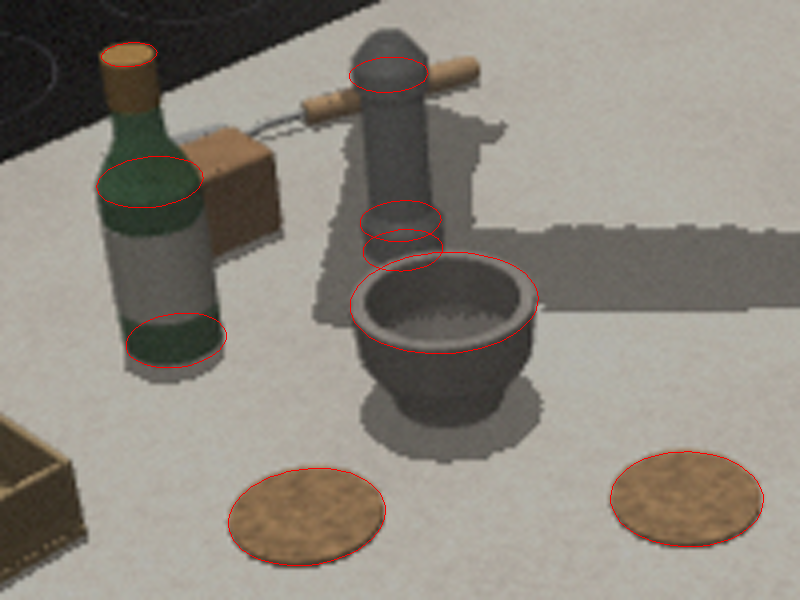

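View pics/os2.png

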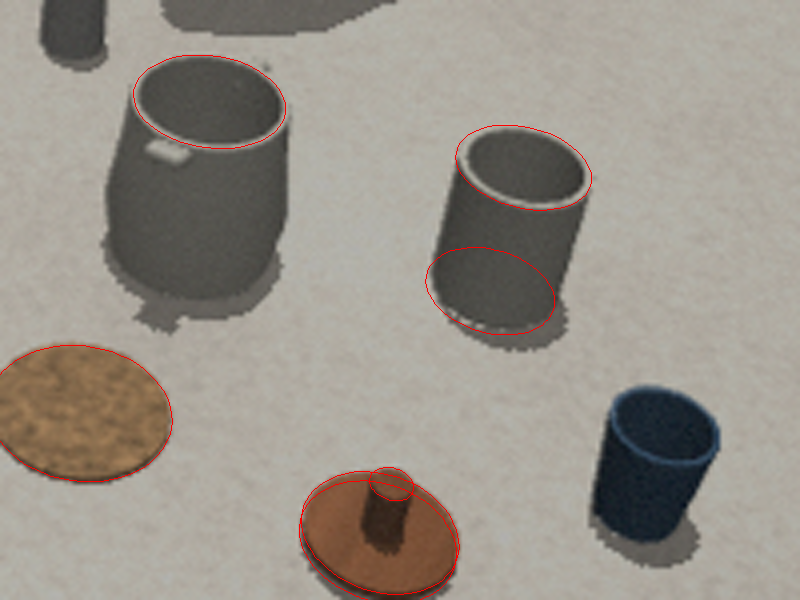

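Both views agree to about 2–4 mm. Jar ≈ (395,303), lid ≈ (576,340), bottle ≈ (561,-354) and mill ≈ (397,-328). Mats: middle (479,-16), jug (598,200), mortar (626,-161).

First I'll square the tool to the world axes. Tool x = -X, y = +Y, z = -Z.

Call:
apply_moves(
  plan=[
    [[0, 0, 6.4], [0, 0, 0], 0.085],
    [[0, 0, 6.4], [0, 0, 0], 0.085],
    [[0, 0, 6.4], [0, 0, 0], 0.085],
    [[0, 0, 6.4], [0, 0, 0], 0.085],
  ],
  force=40,
)

```text
time_s: 0.43
tool_pos: [238.0, -494.0, 228.3]
tool_rot: [-0.022, -3.138, -0.009]
contact_force: [0.6, -0.3, -0.4]
width: 85.2
```

```bash
cat > st.py <<'E'
import sys,numpy as np
from scipy.spatial.transform import Rotation as Ro
from rig import ctrl
s=ctrl.sense();R=Ro.from_rotvec(s["tool_rot"])
Rt=Ro.from_matrix(np.array([[-1,0,0],[0,1,0],[0,0,-1.]]))
print("t",s["time_s"],"pos",np.round(s["tool_pos"],1),"w",round(s["width"],1),"F",np.round(s["contact_force"],1),"q",np.round(s["joints"],2))
print("rot left deg",np.round((R.inv()*Rt).as_rotvec(degrees=True),2))
if len(sys.argv)>3:
    print("shift left tool mm",np.round(R.inv().apply(np.array([float(a) for a in sys.argv[1:4]])-s["tool_pos"]),1))
E
python3 st.py 395 303 180
```

```text
t 0.4333 pos [ 238.  -494.   228.3] w 85.2 F [ 0.6 -0.3 -0.4] q [-0.84  0.26  0.1  -0.   -1.42 -0.75]
rot left deg [ 0.32 -0.17 -0.8 ]
shift left tool mm [-146.   798.8   52.3]
```

Call:
apply_moves(
  plan=[
    [[0, 0, -0.5], [-0.0075, 0.04, 0], 0.085],
    [[0, 0, 0], [-0.0075, 0.04, 0], 0.085],
    [[0, 0, 0], [-0.0075, 0.04, 0], 0.085],
    [[0, 0, 0], [-0.0075, 0.04, 0], 0.085],
    [[0, 0, 0], [-0.0075, 0.04, 0], 0.085],
    [[0, 0, 0], [-0.0075, 0.04, 0], 0.085],
    [[0, 0, 0], [-0.0075, 0.04, 0], 0.085],
    [[0, 0, 0], [-0.0075, 0.04, 0], 0.085],
  ],
)

```text
time_s: 1.1
tool_pos: [299.7, -170.2, 223.2]
tool_rot: [-0.041, -3.128, -0.022]
contact_force: [2.5, 0.8, 0.4]
width: 85.1
```

```bash
python3 st.py 395 303 180
```

```text
t 1.1 pos [ 299.7 -170.2  223.2] w 85.1 F [2.5 0.8 0.4] q [-0.07 -0.15 -0.34 -0.01 -1.39 -1.53]
rot left deg [ 0.8  -0.77 -1.5 ]
shift left tool mm [-83.5 474.9  48.6]
```

Call:
apply_moves(
  plan=[
    [[0.2, -0.2, -0.3], [-0.008, 0.04, 0], 0.085],
    [[0.2, -0.2, -0.3], [-0.008, 0.04, 0], 0.085],
    [[0.2, -0.2, -0.3], [-0.008, 0.04, 0], 0.085],
    [[0.2, -0.2, -0.3], [-0.008, 0.04, 0], 0.085],
    [[0, 0, -0.3], [-0.008, 0.04, 0], 0.085],
    [[0, 0, -0.3], [-0.008, 0.04, 0], 0.085],
    [[0, 0, -0.2], [-0.008, 0.04, 0], 0.085],
    [[0, 0, 0], [-0.008, 0.04, 0], 0.085],
  ],
)

```text
time_s: 1.77
tool_pos: [360.3, 157.9, 225.1]
tool_rot: [-0.02, 3.136, 0.005]
contact_force: [1.5, -1.7, -0.2]
width: 85.1
```

```bash
python3 st.py 395 303 180
```

```text
t 1.7667 pos [360.3 157.9 225.1] w 85.1 F [ 1.5 -1.7 -0.2] q [ 0.82 -0.06 -0.27  0.   -1.36 -2.38]
rot left deg [0.18 0.3  0.73]
shift left tool mm [-36.4 144.5  45.8]
```

Call:
apply_moves(
  plan=[
    [[0, 0, 0.4], [-0.009, 0.036, 0.01], 0.085],
    [[0, 0, 0.3], [-0.009, 0.036, 0.012], 0.085],
    [[0, 0, 0], [-0.009, 0.036, 0.012], 0.085],
    [[0, 0, 0], [-0.009, 0.036, 0.012], 0.085],
    [[0, 0, 0], [0, 0, 0], 0.085],
    [[0, 0, 0], [0, 0, 0], 0.085],
  ],
)

```text
time_s: 2.27
tool_pos: [394.7, 317.0, 174.8]
tool_rot: [-0.013, 3.138, 0.002]
contact_force: [0.2, -0.2, 0.5]
width: 85.2
```

```bash
python3 st.py 395 303 100
```

```text
t 2.2667 pos [394.7 317.  174.8] w 85.2 F [ 0.2 -0.2  0.5] q [ 0.99  0.19 -0.12  0.   -1.26 -2.55]
rot left deg [0.06 0.2  0.49]
shift left tool mm [  0.1 -14.1  74.7]
```

Call:
apply_moves(
  plan=[
    [[0, 0, 0.4], [0, -0.007, 0.0], 0.085],
    [[0, 0, 0], [0, -0.006, 0.02], 0.085],
    [[0, 0, 0], [0, 0, 0.025], 0.085],
    [[0, 0, 0], [0, 0, 0.01], 0.085],
    [[0, 0, 0], [0, 0, 0], 0.085],
  ],
)

```text
time_s: 2.68
tool_pos: [394.7, 300.1, 119.1]
tool_rot: [0.002, 3.137, 0.004]
contact_force: [0.2, -1.0, 0.5]
width: 85.5
```

```bash
python3 st.py 395 303 26
python3 - <<'E'
from h import *
for n in C: cv2.imwrite(f"pics/{n}1.png",imaging.snapshot(n)[:,:,::-1])
E
```

```text
t 2.6833 pos [394.7 300.1 119.1] w 85.5 F [ 0.2 -1.   0.5] q [ 0.97  0.21 -0.24  0.   -1.11 -2.54]
rot left deg [ 0.14  0.25 -0.07]
shift left tool mm [ 0.1  2.7 93.1]
```

View pics/scene1.png

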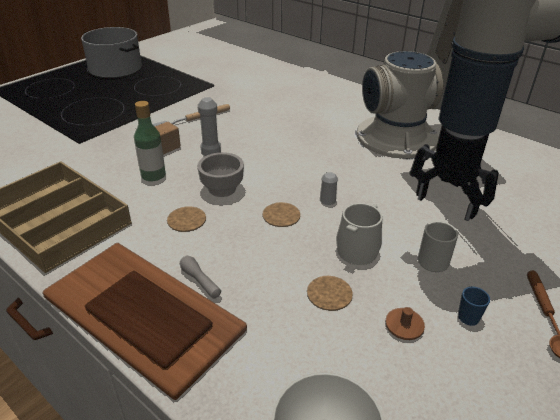

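The gripper hangs open above the jar, with fingers around (415–495,195). Descending.

Call:
apply_moves(
  plan=[
    [[0, 0, 0], [0, 0.003, 0.015], 0.085],
    [[0, 0, 0], [0, 0, 0.025], 0.085],
    [[0, 0, 0], [0, 0, 0.025], 0.085],
    [[0, 0, 0], [0, 0, 0.015], 0.085],
    [[0, 0, 0], [0, 0, 0], 0.085],
  ],
)

```text
time_s: 3.2
tool_pos: [401.3, 307.6, 48.2]
tool_rot: [0.003, 3.122, 0.029]
contact_force: [-0.4, 0.6, 0.1]
width: 84.8
```

```bash
python3 st.py 395 303 26
```

```text
t 3.2 pos [401.3 307.6  48.2] w 84.8 F [-0.4  0.6  0.1] q [ 0.97  0.29 -0.35  0.01 -0.91 -2.55]
rot left deg [ 1.05  1.11 -0.11]
shift left tool mm [ 6.7 -5.  22. ]
```

Call:
apply_moves(
  plan=[
    [[0.5, 0.6, 0], [0.004, -0.003, 0.004], 0.085],
    [[0.4, 0.4, 0], [0.002, -0.002, 0.007], 0.085],
    [[0, 0, 0], [0.001, 0, 0.007], 0.085],
    [[0, 0, 0], [0, 0, 0], 0.085],
  ],
)

```text
time_s: 3.53
tool_pos: [396.2, 304.1, 33.8]
tool_rot: [0.003, 3.136, 0.011]
contact_force: [-0.9, 0.7, -0.6]
width: 85.1
```

```bash
python3 st.py 395 303 26
```

```text
t 3.5333 pos [396.2 304.1  33.8] w 85.1 F [-0.9  0.7 -0.6] q [ 0.97  0.31 -0.36  0.   -0.89 -2.54]
rot left deg [ 0.39  0.32 -0.11]
shift left tool mm [ 1.3 -1.2  7.8]
```

Call:
apply_moves(
  plan=[
    [[0.2, 0.2, 0], [0.001, -0.001, 0.007], 0.085],
    [[0, 0, 0], [0, 0, 0], 0.05],
    [[0, 0, 0], [0, 0, 0], 0.05],
    [[0, 0, 0], [0, 0, 0], 0.05],
    [[0, 0, 0], [0, 0, 0], 0.05],
    [[0, 0, 0], [0, 0, 0], 0.05],
  ],
  force=35,
)

```text
time_s: 4.03
tool_pos: [396.2, 304.6, 28.0]
tool_rot: [0.002, 3.137, 0.009]
contact_force: [1.1, -0.2, -0.9]
width: 61.3
```

```bash
python3 st.py 395 303 180
```

```text
t 4.0333 pos [396.2 304.6  28. ] w 61.3 F [ 1.1 -0.2 -0.9] q [ 0.97  0.32 -0.37  0.   -0.88 -2.54]
rot left deg [ 0.35  0.25 -0.06]
shift left tool mm [   0.5   -0.7 -152.1]
```

Call:
apply_moves(
  plan=[
    [[0, 0, 0], [0, 0, -0.015], 0.05],
    [[0, 0, 0], [0, 0, -0.02], 0.05],
    [[0, 0, 0], [0, 0, -0.025], 0.05],
    [[0, 0, 0], [0, 0, -0.025], 0.05],
    [[0, 0, 0], [0, 0, -0.025], 0.05],
    [[0, 0, 0], [0, 0, -0.025], 0.05],
    [[0, 0, 0], [0, 0, -0.015], 0.05],
    [[0, 0, 0], [0, 0, 0], 0.05],
  ],
)

```text
time_s: 4.7
tool_pos: [391.4, 299.4, 178.3]
tool_rot: [-0.006, -3.133, 0.008]
contact_force: [1.1, 0.5, -2.9]
width: 61.7
```

```bash
python3 st.py 479 -16 180
```

```text
t 4.7 pos [391.4 299.4 178.3] w 61.7 F [ 1.1  0.5 -2.9] q [ 0.97  0.17 -0.13 -0.   -1.28 -2.54]
rot left deg [-0.3  -0.48 -0.23]
shift left tool mm [ -88.8 -315.1   -0.8]
```

Call:
apply_moves(
  plan=[
    [[0, 0, 0], [-0.006, -0.02, 0], 0.05],
    [[0, 0, 0], [-0.008, -0.03, 0], 0.05],
    [[0, 0, 0], [-0.009, -0.032, 0], 0.05],
    [[0, 0, 0], [-0.009, -0.032, 0], 0.05],
    [[0, 0, 0], [-0.009, -0.032, 0], 0.05],
    [[0, 0, 0], [-0.009, -0.032, 0], 0.05],
    [[0, 0, 0], [-0.009, -0.032, 0], 0.05],
    [[0, 0, 0], [-0.009, -0.032, 0], 0.05],
  ],
)

```text
time_s: 5.37
tool_pos: [453.7, 51.9, 166.9]
tool_rot: [0.007, -3.118, 0.01]
contact_force: [1.4, 0.4, -3.4]
width: 61.5
```

```bash
python3 st.py 479 -16 180
```

```text
t 5.3667 pos [453.7  51.9 166.9] w 61.5 F [ 1.4  0.4 -3.4] q [ 0.45  0.12 -0.23 -0.01 -1.25 -2.02]
rot left deg [-0.35 -1.36  0.26]
shift left tool mm [-24.7 -68.1 -13.3]
```

Call:
apply_moves(
  plan=[
    [[0, -0.5, 0], [-0.01, -0.025, 0], 0.05],
    [[0, -0.4, 0], [-0.008, -0.02, 0], 0.05],
    [[0, -0.2, 0], [-0.005, -0.01, 0], 0.05],
    [[0, 0, 0], [0, 0, 0], 0.05],
    [[0, 0, 0], [0, 0, 0], 0.05],
  ],
)

```text
time_s: 5.78
tool_pos: [472.8, -12.4, 157.8]
tool_rot: [-0.008, -3.123, 0.013]
contact_force: [-0.3, -0.1, -3.7]
width: 61.5
```

```bash
python3 st.py 479 -16 60
```

```text
t 5.7833 pos [472.8 -12.4 157.8] w 61.5 F [-0.3 -0.1 -3.7] q [ 0.31  0.15 -0.21  0.   -1.23 -1.88]
rot left deg [-0.46 -1.06 -0.28]
shift left tool mm [-8.  -2.8 97.7]
```

Call:
apply_moves(
  plan=[
    [[-0.2, -0.5, -0.2], [-0.004, -0.003, 0.012], 0.05],
    [[-0.2, -0.3, 0], [-0.002, 0, 0.02], 0.05],
    [[0, 0, 0], [0, 0, 0.02], 0.05],
    [[0, 0, 0], [0, 0, 0.02], 0.05],
    [[0, 0, 0], [0, 0, 0.01], 0.05],
    [[0, 0, 0], [0, 0, 0], 0.05],
  ],
)

```text
time_s: 6.28
tool_pos: [474.7, -11.5, 68.7]
tool_rot: [0.001, -3.133, -0.002]
contact_force: [-1.0, -0.2, -3.0]
width: 61.2
```

```bash
python3 st.py 479 -16 36
```

```text
t 6.2833 pos [474.7 -11.5  68.7] w 61.2 F [-1.  -0.2 -3. ] q [ 0.3   0.23 -0.36 -0.   -0.99 -1.87]
rot left deg [ 0.07 -0.51  0.05]
shift left tool mm [-4.6 -4.5 32.6]
```

Call:
apply_moves(
  plan=[
    [[0, -0.3, 0], [-0.004, -0.004, 0.008], 0.05],
    [[0, -0.2, 0], [-0.002, -0.001, 0.008], 0.05],
    [[0, 0, 0], [0, 0, 0.006], 0.05],
    [[0, 0, 0], [0, 0, 0], 0.05],
    [[0, 0, 0], [0, 0, 0], 0.05],
  ],
)

```text
time_s: 6.7
tool_pos: [479.7, -13.8, 45.2]
tool_rot: [0.007, -3.14, -0.002]
contact_force: [0.3, 0.5, -3.4]
width: 61.4
```

```bash
python3 st.py 479.5 -16 32
```

```text
t 6.7 pos [479.7 -13.8  45.2] w 61.4 F [ 0.3  0.5 -3.4] q [ 0.3   0.27 -0.39 -0.   -0.92 -1.86]
rot left deg [ 0.07 -0.12  0.26]
shift left tool mm [ 0.2 -2.2 13.2]
```

Call:
apply_moves(
  plan=[
    [[0, 0, 0], [0, -0.002, 0.004], 0.05],
    [[0, 0, 0], [0, 0, 0.004], 0.05],
    [[0, 0, 0], [0, 0, 0.002], 0.05],
    [[0, 0, 0], [0, 0, 0.001], 0.05],
  ],
)

```text
time_s: 7.03
tool_pos: [480.8, -15.3, 34.9]
tool_rot: [-0.008, 3.14, 0.003]
contact_force: [-0.3, 0.3, -3.1]
width: 61.6
```

```bash
python3 st.py 479.5 -16 32
```

```text
t 7.0333 pos [480.8 -15.3  34.9] w 61.6 F [-0.3  0.3 -3.1] q [ 0.29  0.28 -0.4  -0.   -0.89 -1.86]
rot left deg [0.11 0.07 0.29]
shift left tool mm [ 1.3 -0.7  2.9]
```

Call:
apply_moves(
  plan=[
    [[0, 0, 0], [0, 0, 0.001], 0.05],
    [[0, 0, 0], [0, 0, 0.001], 0.05],
    [[0, 0, 0], [0, 0, 0.001], 0.05],
    [[0, 0, 0], [0, 0, 0.001], 0.05],
  ],
)

```text
time_s: 7.37
tool_pos: [481.0, -15.5, 31.9]
tool_rot: [-0.008, 3.14, 0.003]
contact_force: [-7.2, 1.7, 15.4]
width: 61.3
```

```bash
python3 st.py 479.5 -16 32
```

```text
t 7.3667 pos [481.  -15.5  31.9] w 61.3 F [-7.2  1.7 15.4] q [ 0.29  0.28 -0.4  -0.   -0.88 -1.86]
rot left deg [0.1 0.1 0.3]
shift left tool mm [ 1.5 -0.5 -0.1]
```

Call:
apply_moves(
  plan=[
    [[0, 0, 0], [0, 0, 0], 0.085],
    [[0, 0, 0], [0, 0, 0], 0.085],
    [[0, 0, 0], [0, 0, 0], 0.085],
    [[0, 0, 0], [0, 0, -0.015], 0.085],
    [[0, 0, 0], [0, 0, -0.02], 0.085],
    [[0, 0, 0], [0, 0, -0.03], 0.085],
    [[0, 0, 0], [0, 0, -0.04], 0.085],
    [[0, 0, 0], [0, 0, -0.03], 0.085],
  ],
)

```text
time_s: 8.03
tool_pos: [478.0, -16.6, 167.2]
tool_rot: [0.008, -3.134, 0.002]
contact_force: [1.3, 0.7, -0.2]
width: 85.3
```

```bash
python3 st.py 576 340.5 170
```

```text
t 8.0333 pos [478.  -16.6 167.2] w 85.3 F [ 1.3  0.7 -0.2] q [ 0.29  0.15 -0.19 -0.   -1.24 -1.86]
rot left deg [-0.07 -0.46  0.3 ]
shift left tool mm [-99.8 356.6  -4.1]
```

Call:
apply_moves(
  plan=[
    [[0, 0, 0], [-0.01, 0.036, -0.002], 0.06],
    [[0, -0.1, 0], [-0.01, 0.038, -0.002], 0.06],
    [[0, -0.1, 0], [-0.01, 0.038, -0.002], 0.06],
    [[0, -0.1, 0], [-0.01, 0.038, -0.002], 0.06],
    [[0, -0.1, 0], [-0.01, 0.038, -0.002], 0.06],
    [[0, -0.1, 0], [-0.01, 0.038, -0.002], 0.06],
    [[0, 0, 0], [-0.01, 0.038, -0.002], 0.06],
    [[0, 0, 0], [-0.01, 0.038, -0.002], 0.06],
  ],
)

```text
time_s: 8.7
tool_pos: [564.9, 292.9, 199.4]
tool_rot: [0.007, 3.116, 0.007]
contact_force: [0.5, -0.7, 0.1]
width: 60.2
```

```bash
python3 st.py 576 340.5 100;  python3 - <<'E'
from h import *
for n in C: cv2.imwrite(f"pics/{n}2.png",imaging.snapshot(n)[:,:,::-1])
s=cv2.imread("pics/scene2.png");t=cv2.imread("pics/top2.png")
P=[("jar",479.7,-15.5,4),("jug",468,174,0),("mat",478.7,-16.2,0)]
overlay(P,"scene",s,(230,150,160,120),5,"pics/os3.png");overlay(P,"top",t,(170,170,160,110),5,"pics/ot3.png")
E
```

```text
t 8.7 pos [564.9 292.9 199.4] w 60.2 F [ 0.5 -0.7  0.1] q [ 0.73  0.42  0.26  0.01 -1.39 -2.31]
rot left deg [ 0.27  1.48 -0.26]
shift left tool mm [-8.3 47.2 99.8]
```

View pics/os3.png

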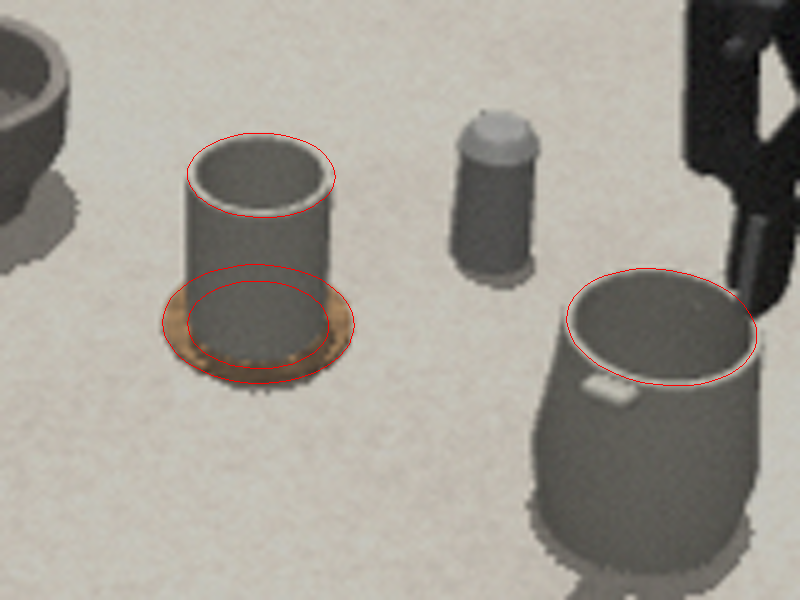

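View pics/ot3.png

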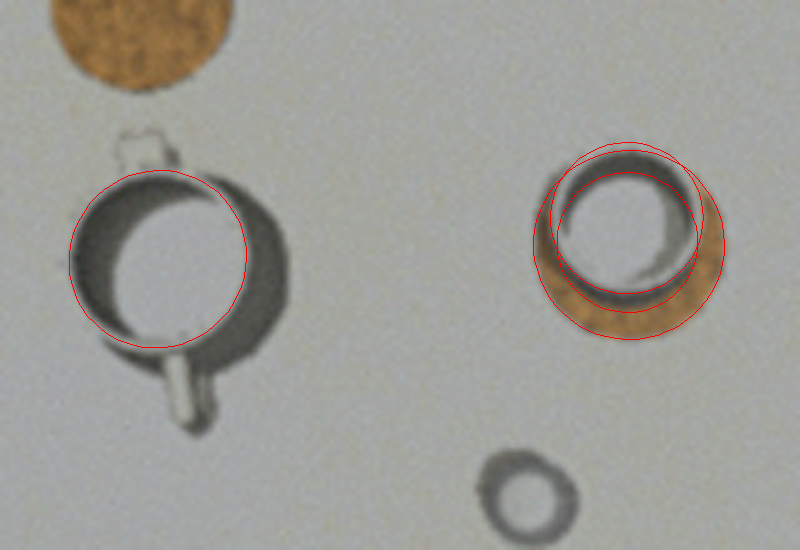

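The jar stands centred on the middle mat, with its rim matching the predicted ellipse at (479.5,-15.5) in both views. The jug hasn't moved. Next, the lid.

Call:
apply_moves(
  plan=[
    [[0.1, 0.8, 0], [-0.004, 0.018, 0.005], 0.06],
    [[0.1, 0.5, 0], [-0.002, 0.014, 0.02], 0.06],
    [[0, 0, 0], [-0.001, 0.005, 0.025], 0.06],
    [[0, 0, 0], [0, 0, 0.02], 0.06],
    [[0, 0, 0], [0, 0, 0.005], 0.06],
    [[0, 0, 0], [0, 0, 0], 0.06],
  ],
)

```text
time_s: 9.3
tool_pos: [574.7, 337.6, 120.2]
tool_rot: [-0.004, 3.137, 0.003]
contact_force: [0.2, -0.1, -0.3]
width: 60.2
```

```bash
python3 st.py 576 340.5 60
```

```text
t 9.3 pos [574.7 337.6 120.2] w 60.2 F [ 0.2 -0.1 -0.3] q [ 0.77  0.53  0.24  0.   -1.27 -2.33]
rot left deg [0.11 0.28 0.15]
shift left tool mm [-1.1  2.7 60.3]
```

Call:
apply_moves(
  plan=[
    [[0, 0.2, 0], [-0.001, 0.002, 0.015], 0.06],
    [[0, 0.1, 0], [0, 0, 0.015], 0.06],
    [[0, 0, 0], [0, 0, 0.015], 0.06],
    [[0, 0, 0], [0, 0, 0.005], 0.06],
    [[0, 0, 0], [0, 0, 0], 0.06],
  ],
)

```text
time_s: 9.72
tool_pos: [579.3, 339.6, 76.0]
tool_rot: [-0.003, 3.133, 0.009]
contact_force: [-0.3, 1.3, -0.5]
width: 60.1
```

```bash
python3 st.py 576 340.5 17
python3 - <<'E'
from h import *
for n in C: cv2.imwrite(f"pics/{n}3.png",imaging.snapshot(n)[:,:,::-1])
s=cv2.imread("pics/scene3.png")
overlay([],"scene",s,(350,220,160,120),5,"pics/os4.png")
E
```

```text
t 9.7167 pos [579.3 339.6  76. ] w 60.1 F [-0.3  1.3 -0.5] q [ 0.76  0.56  0.18  0.   -1.18 -2.33]
rot left deg [0.34 0.47 0.12]
shift left tool mm [ 3.8  0.6 59. ]
```

View pics/os4.png

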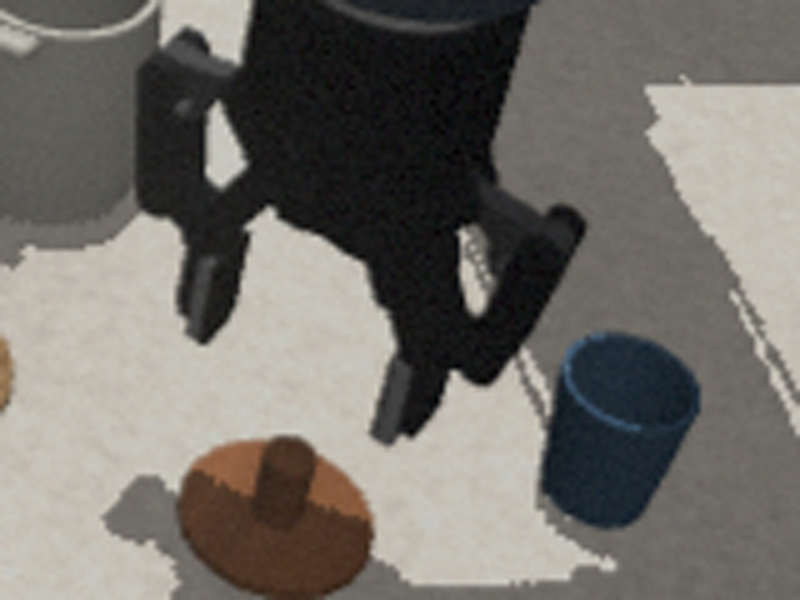

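The open fingers straddle the lid knob (crop (285,480)), and the blue cup is clear. Descending.

Call:
apply_moves(
  plan=[
    [[0.1, 0.3, 0], [0.002, 0, 0.01], 0.06],
    [[0.1, 0.2, 0], [0.002, 0, 0.015], 0.06],
    [[0, 0, 0], [0.001, 0, 0.01], 0.06],
    [[0, 0, 0], [0, 0, 0.005], 0.06],
    [[0, 0, 0], [0, 0, 0], 0.06],
  ],
)

```text
time_s: 10.23
tool_pos: [577.1, 341.8, 40.0]
tool_rot: [-0.004, 3.134, 0.014]
contact_force: [-1.3, 0.3, 1.8]
width: 59.8
```

```bash
python3 st.py 576 340.5 17
```

```text
t 10.2333 pos [577.1 341.8  40. ] w 59.8 F [-1.3  0.3  1.8] q [ 0.77  0.59  0.13 -0.   -1.1  -2.33]
rot left deg [0.5  0.42 0.13]
shift left tool mm [ 1.3 -1.5 22.9]
```

Call:
apply_moves(
  plan=[
    [[0.2, 0.2, 0], [0.001, -0.001, 0.008], 0.06],
    [[0.1, 0.1, 0], [0, 0, 0.007], 0.06],
    [[0, 0, 0], [0, 0, 0.003], 0.06],
    [[0, 0, 0], [0, 0, 0], 0.06],
  ],
)

```text
time_s: 10.57
tool_pos: [576.7, 341.1, 21.2]
tool_rot: [-0.004, 3.139, 0.005]
contact_force: [-0.8, 0.6, -0.2]
width: 60.3
```

```bash
python3 st.py 576 340.5 17
```

```text
t 10.5667 pos [576.7 341.1  21.2] w 60.3 F [-0.8  0.6 -0.2] q [ 0.77  0.61  0.11 -0.   -1.07 -2.33]
rot left deg [0.2  0.17 0.15]
shift left tool mm [ 0.8 -0.6  4.2]
```

Call:
apply_moves(
  plan=[
    [[0, 0, 0], [0.001, 0, 0.003], 0.06],
    [[0, 0, 0], [0, 0, 0], 0.01],
    [[0, 0, 0], [0, 0, 0], 0.01],
    [[0, 0, 0], [0, 0, 0], 0.01],
    [[0, 0, 0], [0, 0, 0], 0.01],
    [[0, 0, 0], [0, 0, 0], 0.01],
    [[0, 0, 0], [0, 0, 0], 0.01],
  ],
  force=30,
)

```text
time_s: 11.15
tool_pos: [576.2, 341.5, 18.7]
tool_rot: [-0.005, 3.137, 0.007]
contact_force: [0.1, -0.0, -0.7]
width: 16.8
```

```bash
python3 st.py 576 340.5 17
```

```text
t 11.15 pos [576.2 341.5  18.7] w 16.8 F [ 0.1 -0.  -0.7] q [ 0.77  0.61  0.11 -0.   -1.06 -2.34]
rot left deg [0.25 0.24 0.16]
shift left tool mm [ 0.2 -1.   1.7]
```

Call:
apply_moves(
  plan=[
    [[0, 0, 0], [0, 0, -0.015], 0.01],
    [[0, 0, 0], [0, 0, -0.025], 0.01],
    [[0, 0, 0], [0, 0, -0.03], 0.01],
    [[0, 0, 0], [0, 0, -0.03], 0.01],
    [[0, 0, 0], [0, 0, -0.03], 0.01],
    [[0, 0, 0], [0, 0, -0.03], 0.01],
    [[0, 0, 0], [0, 0, -0.015], 0.01],
    [[0, 0, 0], [0, 0, 0], 0.01],
  ],
)

```text
time_s: 11.82
tool_pos: [573.8, 338.9, 198.9]
tool_rot: [0.002, -3.14, 0.001]
contact_force: [-0.2, 0.2, 0.5]
width: 17.1
```

```bash
python3 st.py 479.5 -15.5 185;python3 - <<'E'
from h import *
for n in C: cv2.imwrite(f"pics/{n}4.png",imaging.snapshot(n)[:,:,::-1])
s=cv2.imread("pics/scene4.png")
overlay([],"scene",s,(330,150,160,120),5,"pics/os5.png")
E
```

```text
t 11.8167 pos [573.8 338.9 198.9] w 17.1 F [-0.2  0.2  0.5] q [ 0.77  0.5   0.39 -0.   -1.46 -2.34]
rot left deg [-0.02 -0.1   0.09]
shift left tool mm [  94.9 -354.2   14.3]
```

View pics/os5.png

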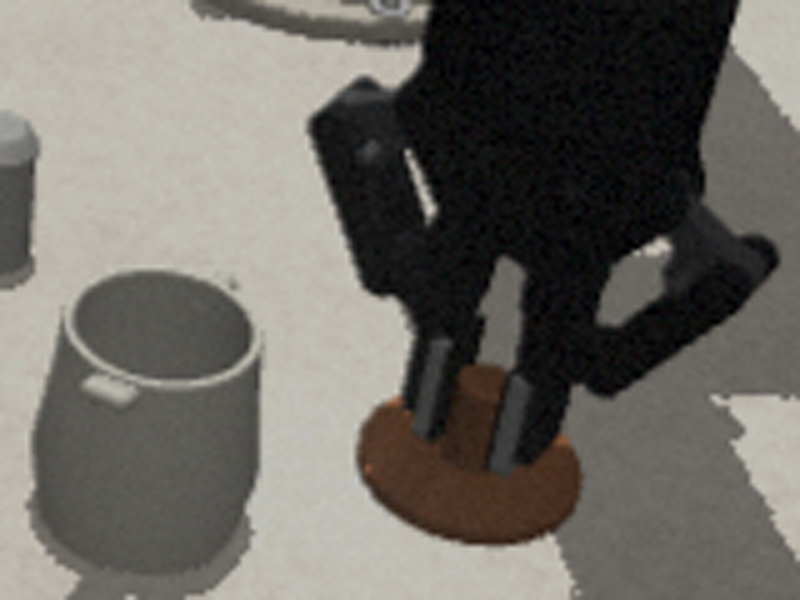

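The lid is held level by the knob. I'll check its offset from the TCP.

Run:
```python
from h import *
s=cv2.imread("pics/scene4.png");t=cv2.imread("pics/top4.png")
overlay([("lid",573.8,338.9,180.2)],"scene",s,(330,150,160,120),5,"pics/os6.png")
overlay([("lid",573.8,338.9,180.2)],"top",t,(50,100,160,120),5,"pics/ot6.png")
```

```text
(no output)
```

View pics/os6.png

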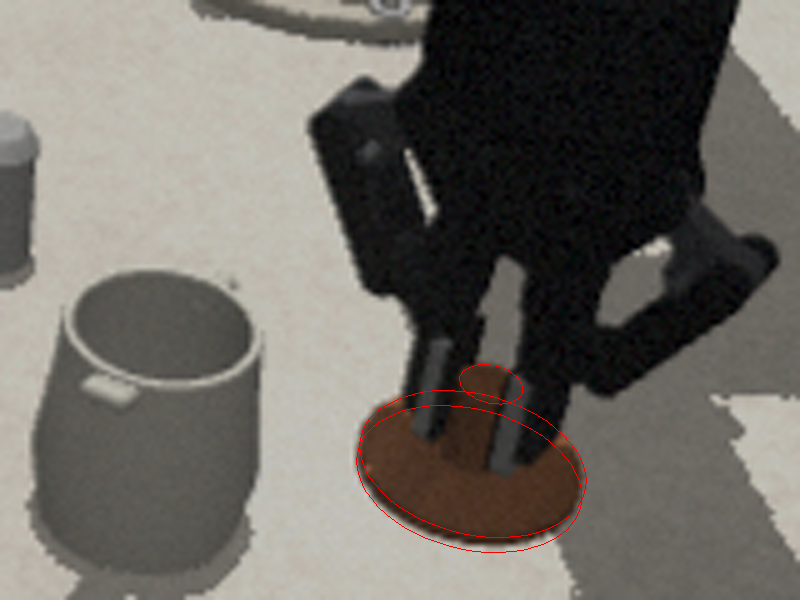

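View pics/ot6.png

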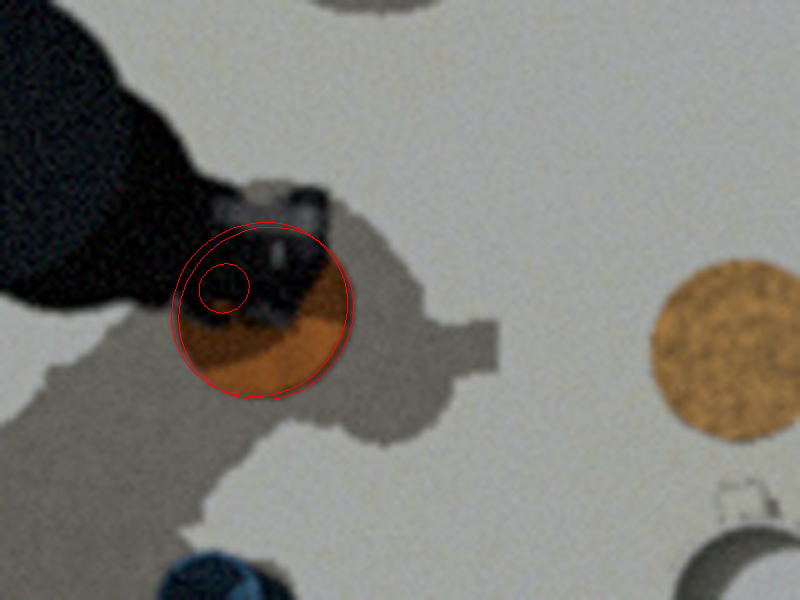

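The lid is centred under the TCP to about 1 mm. Moving over the jar.

Call:
apply_moves(
  plan=[
    [[0, 0, 0], [0.005, -0.02, 0], 0.01],
    [[0, 0, 0], [0.008, -0.03, 0], 0.01],
    [[0, 0, 0], [0.009, -0.034, 0], 0.01],
    [[0, 0, 0], [0.009, -0.034, 0], 0.01],
    [[0, 0, 0], [0.009, -0.034, 0], 0.01],
    [[0, 0, 0], [0.009, -0.034, 0], 0.01],
    [[0, 0, 0], [0.009, -0.034, 0], 0.01],
    [[0, 0, 0], [0.009, -0.034, 0], 0.01],
  ],
)

```text
time_s: 12.58
tool_pos: [495.3, 77.6, 178.4]
tool_rot: [0.013, -3.108, 0.022]
contact_force: [1.0, -0.2, 0.1]
width: 17.2
```

```bash
python3 st.py 479.5 -15.5 185
```

```text
t 12.5833 pos [495.3  77.6 178.4] w 17.2 F [ 1.  -0.2  0.1] q [ 0.47  0.21 -0.09 -0.   -1.31 -2.03]
rot left deg [-0.81 -1.93  0.49]
shift left tool mm [ 16.8 -93.   -4.7]
```

Call:
apply_moves(
  plan=[
    [[-0.3, -0.8, 0.2], [0.005, -0.034, -0.003], 0.01],
    [[-0.3, -0.6, 0.2], [0.005, -0.03, -0.002], 0.01],
    [[-0.2, -0.4, 0], [0.002, -0.018, 0], 0.01],
    [[0, 0, 0], [0, 0, 0], 0.01],
    [[0, 0, 0], [0, 0, 0], 0.01],
  ],
)

```text
time_s: 13.0
tool_pos: [473.9, -14.9, 176.0]
tool_rot: [-0.008, -3.124, 0.005]
contact_force: [0.4, 1.1, 0.2]
width: 16.9
```

```bash
python3 st.py 479.5 -15.5 130
```

```text
t 13.0 pos [473.9 -14.9 176. ] w 16.9 F [0.4 1.1 0.2] q [ 0.3   0.14 -0.17 -0.   -1.27 -1.87]
rot left deg [-0.17 -1.03 -0.3 ]
shift left tool mm [-6.4 -0.5 45.9]
```

Call:
apply_moves(
  plan=[
    [[-0.1, -0.6, -0.2], [-0.004, 0, 0.008], 0.01],
    [[0, -0.3, 0], [-0.002, 0, 0.012], 0.01],
    [[0, 0, 0], [0, 0, 0.01], 0.01],
    [[0, 0, 0], [0, 0, 0.006], 0.01],
    [[0, 0, 0], [0, 0, 0], 0.01],
  ],
)

```text
time_s: 13.42
tool_pos: [477.2, -13.1, 133.3]
tool_rot: [-0.002, -3.131, 0.003]
contact_force: [-0.4, -0.4, -0.4]
width: 17.1
```

```bash
python3 st.py 479.5 -15.5 107
```

```text
t 13.4167 pos [477.2 -13.1 133.3] w 17.1 F [-0.4 -0.4 -0.4] q [ 0.3   0.18 -0.25 -0.   -1.16 -1.87]
rot left deg [-0.1  -0.61 -0.06]
shift left tool mm [-2.6 -2.3 26.3]
```

Call:
apply_moves(
  plan=[
    [[-0.1, -0.3, 0], [-0.002, -0.002, 0.008], 0.01],
    [[0, -0.2, 0], [0, 0, 0.008], 0.01],
    [[0, 0, 0], [0, 0, 0.006], 0.01],
    [[0, 0, 0], [0, 0, 0], 0.01],
    [[0, 0, 0], [0, 0, 0], 0.01],
  ],
)

```text
time_s: 13.83
tool_pos: [478.8, -13.4, 108.9]
tool_rot: [0.003, -3.137, 0.002]
contact_force: [-0.1, -0.1, -1.3]
width: 16.8
```

```bash
python3 st.py 479.5 -15.5 97;python3 - <<'E'
from h import *
for n in C: cv2.imwrite(f"pics/{n}5.png",imaging.snapshot(n)[:,:,::-1])
s=cv2.imread("pics/scene5.png");t=cv2.imread("pics/top5.png")
overlay([],"scene",s,(220,120,120,100),6,"pics/os7.png")
overlay([],"top",t,(240,160,120,100),6,"pics/ot7.png")
E
```

```text
t 13.8333 pos [478.8 -13.4 108.9] w 16.8 F [-0.1 -0.1 -1.3] q [ 0.3   0.2  -0.29 -0.   -1.09 -1.87]
rot left deg [-0.07 -0.28  0.1 ]
shift left tool mm [-0.8 -2.1 11.9]
```

View pics/os7.png

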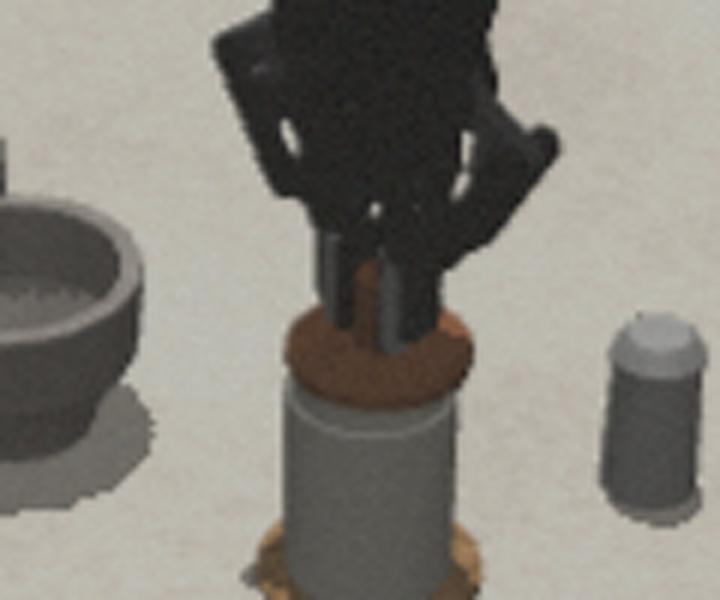

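View pics/ot7.png

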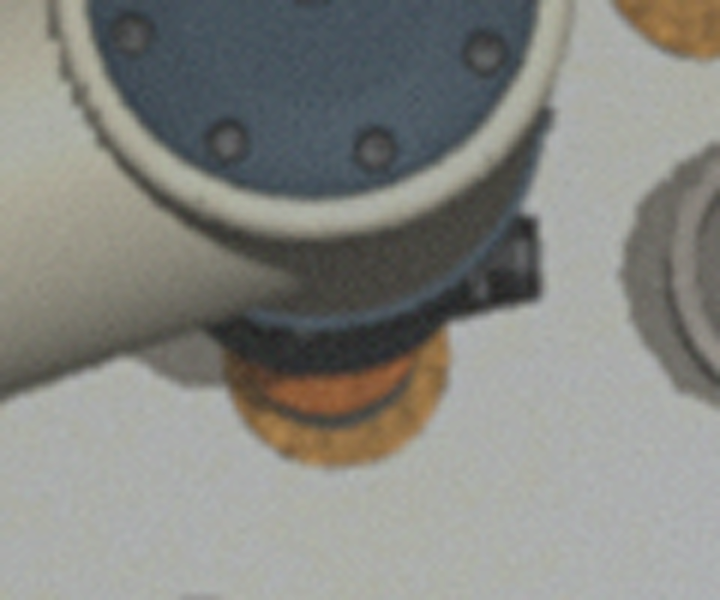

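Call:
apply_moves(
  plan=[
    [[0, -0.2, 0], [-0.001, -0.003, 0], 0.01],
    [[0, 0, 0], [0, 0, 0.001], 0.01],
    [[0, 0, 0], [0, 0, 0], 0.01],
  ],
)

```text
time_s: 14.18
tool_pos: [480.9, -16.5, 109.3]
tool_rot: [-0.003, 3.14, -0.001]
contact_force: [-0.1, -0.1, -0.7]
width: 17.1
```

```bash
python3 st.py 479.5 -15.5 97
```

```text
t 14.1833 pos [480.9 -16.5 109.3] w 17.1 F [-0.1 -0.1 -0.7] q [ 0.29  0.19 -0.29  0.   -1.08 -1.86]
rot left deg [-0.03  0.1   0.11]
shift left tool mm [ 1.4  1.  12.3]
```

Call:
apply_moves(
  plan=[
    [[0, 0, 0], [0.001, 0.0005, 0.003], 0.01],
    [[0, 0, 0], [0, 0, 0.003], 0.01],
    [[0, 0, 0], [0, 0, 0.002], 0.01],
    [[0, 0, 0], [0, 0, 0.001], 0.01],
  ],
)

```text
time_s: 14.52
tool_pos: [480.2, -16.1, 100.2]
tool_rot: [-0.002, 3.138, -0.0]
contact_force: [0.4, -0.2, -0.8]
width: 17.1
```

```bash
python3 st.py 479.5 -15.5 97
```

```text
t 14.5167 pos [480.2 -16.1 100.2] w 17.1 F [ 0.4 -0.2 -0.8] q [ 0.29  0.2  -0.31  0.   -1.06 -1.86]
rot left deg [-0.01  0.19  0.08]
shift left tool mm [0.7 0.6 3.2]
```

Call:
apply_moves(
  plan=[
    [[0, 0, 0], [0, 0, 0.001], 0.01],
    [[0, 0, 0], [0, 0, 0.001], 0.01],
    [[0, 0, 0], [0, 0, 0.001], 0.01],
    [[0, 0, 0], [0, 0, 0.0005], 0.01],
  ],
)

```text
time_s: 14.85
tool_pos: [480.1, -16.1, 96.3]
tool_rot: [-0.003, 3.139, -0.001]
contact_force: [-2.4, 0.7, 7.0]
width: 16.9
```

```bash
python3 st.py 479.5 -15.5 97
```

```text
t 14.85 pos [480.1 -16.1  96.3] w 16.9 F [-2.4  0.7  7. ] q [ 0.29  0.21 -0.32  0.   -1.05 -1.86]
rot left deg [-0.03  0.17  0.1 ]
shift left tool mm [ 0.6  0.6 -0.8]
```

Seated, with 7 N contact at the expected height. Releasing and rising.

Call:
apply_moves(
  plan=[
    [[0, 0, 0], [0, 0, 0], 0.06],
    [[0, 0, 0], [0, 0, 0], 0.06],
    [[0, 0, 0], [0, 0, 0], 0.06],
    [[0, 0, 0], [0, 0, 0], 0.06],
    [[0, 0, 0], [0, 0, -0.01], 0.06],
    [[0, 0, 0], [0, 0, -0.03], 0.06],
    [[0, 0, 0], [0, 0, -0.04], 0.06],
    [[0, 0, 0], [0, 0, -0.04], 0.06],
  ],
)

```text
time_s: 15.52
tool_pos: [474.1, -16.7, 211.2]
tool_rot: [0.001, -3.125, 0.005]
contact_force: [1.8, 0.3, -0.3]
width: 60.3
```

Call:
apply_moves(
  plan=[
    [[0, 0, 0], [0, -0.02, -0.035], 0.06],
    [[0, 0, 0], [-0.01, -0.038, -0.01], 0.06],
    [[0, 0, 0], [-0.01, -0.038, -0.005], 0.06],
    [[0, 0, 0], [-0.01, -0.038, 0], 0.06],
    [[0, 0, 0], [-0.01, -0.038, 0], 0.06],
    [[0, 0, 0], [-0.01, -0.038, 0], 0.06],
  ],
)

```text
time_s: 16.02
tool_pos: [531.1, -229.3, 278.4]
tool_rot: [-0.022, 3.133, -0.005]
contact_force: [1.7, 1.1, 0.6]
width: 60.1
```

```bash
python3 st.py 561.5 -354.5 230;python3 - <<'E'
from h import *
for n in C: cv2.imwrite(f"pics/{n}6.png",imaging.snapshot(n)[:,:,::-1])
s=cv2.imread("pics/scene6.png");t=cv2.imread("pics/top6.png")
overlay([("lid",479.5,-15.5,78)],"scene",s,(220,120,120,100),6,"pics/os8.png")
overlay([("lid",479.5,-15.5,78)],"top",t,(240,160,120,100),6,"pics/ot8.png")
E
```

```text
t 16.0167 pos [ 531.1 -229.3  278.4] w 60.1 F [1.7 1.1 0.6] q [-0.14  0.3   0.28  0.   -1.55 -1.42]
rot left deg [-0.2   0.5   0.79]
shift left tool mm [ -28.3 -125.4   49. ]
```

View pics/os8.png

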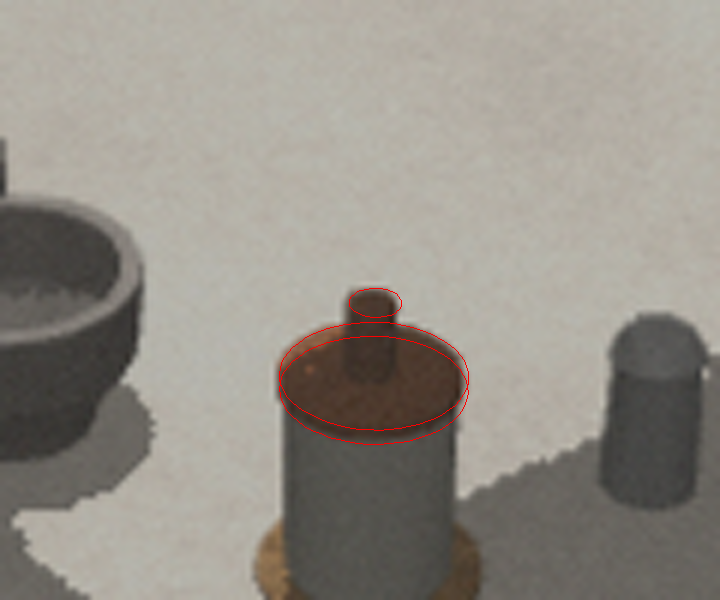

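View pics/ot8.png

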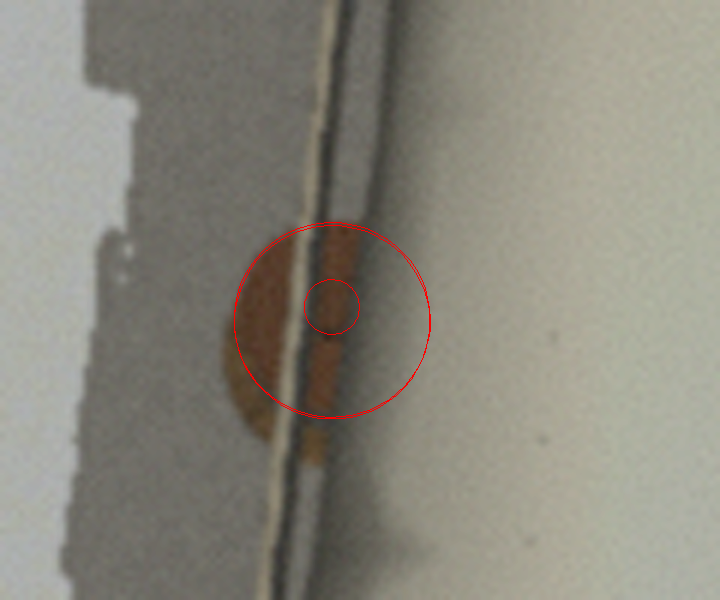

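The lid sits level on the jar at the expected height (crop (373,380)). Next, the bottle.

Call:
apply_moves(
  plan=[
    [[0, 0.2, 0.4], [-0.007, -0.034, 0.005], 0.07],
    [[0, 0.2, 0.3], [-0.007, -0.034, 0.01], 0.07],
    [[0, 0, 0], [-0.007, -0.03, 0.01], 0.07],
    [[0, 0, 0], [-0.004, -0.015, 0.01], 0.07],
    [[0, 0, 0], [0, 0, 0], 0.07],
    [[0, 0, 0], [0, 0, 0], 0.07],
  ],
)

```text
time_s: 16.62
tool_pos: [557.0, -350.7, 238.3]
tool_rot: [-0.011, -3.138, 0.003]
contact_force: [-0.1, 0.3, 0.6]
width: 70.1
```

```bash
python3 st.py 561.5 -354.5 156
```

```text
t 16.6167 pos [ 557.  -350.7  238.3] w 70.1 F [-0.1  0.3  0.6] q [-0.32  0.48  0.45  0.   -1.55 -1.25]
rot left deg [-0.11 -0.2  -0.39]
shift left tool mm [-4.8 -3.6 82.3]
```

Call:
apply_moves(
  plan=[
    [[0, -0.1, -0.3], [-0.004, -0.003, 0.008], 0.07],
    [[0, 0, 0], [-0.001, -0.001, 0.01], 0.07],
    [[0, 0, 0], [0, 0, 0.01], 0.07],
    [[0, 0, 0], [0, 0, 0], 0.07],
    [[0, 0, 0], [0, 0, 0], 0.07],
  ],
)

```text
time_s: 17.03
tool_pos: [563.2, -351.1, 209.5]
tool_rot: [-0.005, 3.141, -0.003]
contact_force: [0.9, -0.4, 0.5]
width: 69.8
```

```bash
python3 st.py 561.5 -354.5 156;python3 - <<'E'
from h import *
for n in C: cv2.imwrite(f"pics/{n}7.png",imaging.snapshot(n)[:,:,::-1])
s=cv2.imread("pics/scene7.png");t=cv2.imread("pics/top7.png")
overlay([],"scene",s,(90,40,120,100),6,"pics/os9.png")
E
```

```text
t 17.0333 pos [ 563.2 -351.1  209.5] w 69.8 F [ 0.9 -0.4  0.5] q [-0.32  0.49  0.4   0.   -1.48 -1.25]
rot left deg [-0.11  0.05  0.18]
shift left tool mm [ 1.8 -3.3 53.5]
```

View pics/os9.png

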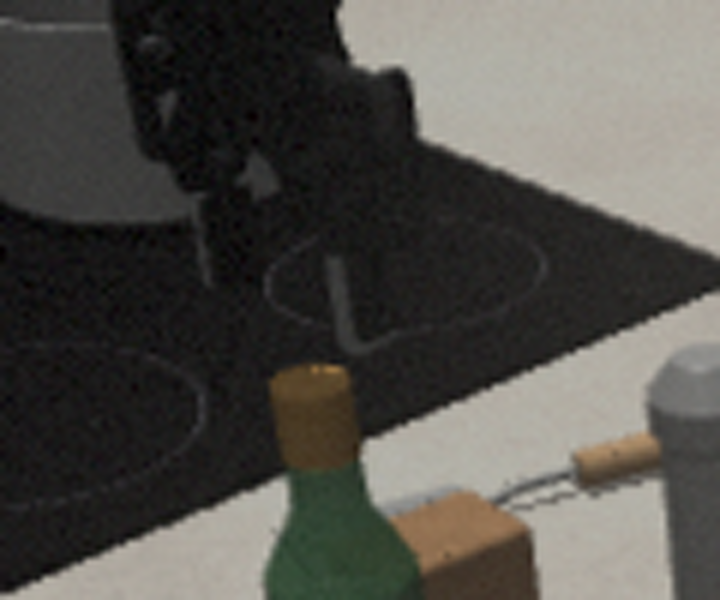

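Run:
```python
from h import *
for X in ((563.2,-351.1,209.5),(563.2,-351.1,222),(561.5,-354.5,190)): print((proj("scene",X)-[90,40])*6)
```

```text
[304.27692612 333.51214038]
[299.01463217 301.53254297]
[310.35492247 378.28405097]
```

Call:
apply_moves(
  plan=[
    [[0, 0, 0], [0.001, -0.003, 0.008], 0.07],
    [[0, 0, 0], [0, 0, 0.01], 0.07],
    [[0, 0, 0], [0, 0, 0.01], 0.07],
    [[0, 0, 0], [0, 0, 0.005], 0.07],
    [[0, 0, 0], [0, 0, 0], 0.07],
  ],
)

```text
time_s: 17.55
tool_pos: [563.1, -354.2, 175.8]
tool_rot: [-0.006, 3.136, -0.005]
contact_force: [-0.7, -0.1, 0.0]
width: 70.1
```

```bash
python3 st.py 561.5 -354.5 156
```

```text
t 17.55 pos [ 563.1 -354.2  175.8] w 70.1 F [-0.7 -0.1  0. ] q [-0.33  0.5   0.33  0.   -1.4  -1.24]
rot left deg [-0.18  0.3   0.22]
shift left tool mm [ 1.7 -0.2 19.8]
```

Call:
apply_moves(
  plan=[
    [[0, 0.2, 0], [0.001, 0, 0.008], 0.07],
    [[0, 0, 0], [0, 0, 0.007], 0.07],
    [[0, 0, 0], [0, 0, 0.003], 0.07],
    [[0, 0, 0], [0, 0, 0], 0.07],
  ],
)

```text
time_s: 17.88
tool_pos: [561.9, -354.5, 155.8]
tool_rot: [-0.006, 3.14, -0.005]
contact_force: [-0.3, -0.0, -0.4]
width: 69.7
```

```bash
python3 st.py 561.5 -354.5 156
```

```text
t 17.8833 pos [ 561.9 -354.5  155.8] w 69.7 F [-0.3 -0.  -0.4] q [-0.33  0.51  0.29  0.   -1.35 -1.24]
rot left deg [-0.19  0.06  0.21]
shift left tool mm [ 0.4 -0.  -0.2]
```

Call:
apply_moves(
  plan=[
    [[0, 0, 0], [0, 0, 0], 0.02],
    [[0, 0, 0], [0, 0, 0], 0.02],
    [[0, 0, 0], [0, 0, 0], 0.02],
    [[0, 0, 0], [0, 0, 0], 0.02],
    [[0, 0, 0], [0, 0, 0], 0.02],
    [[0, 0, 0], [0, 0, 0], 0.02],
    [[0, 0, 0], [0, 0, 0], 0.02],
  ],
  force=50,
)

```text
time_s: 18.47
tool_pos: [562.3, -354.7, 156.3]
tool_rot: [-0.006, 3.139, -0.006]
contact_force: [0.1, -0.4, -0.6]
width: 28.6
```

```bash
python3 st.py 561.5 -354.5 270
```

```text
t 18.4667 pos [ 562.3 -354.7  156.3] w 28.6 F [ 0.1 -0.4 -0.6] q [-0.33  0.51  0.29  0.   -1.35 -1.24]
rot left deg [-0.21  0.13  0.21]
shift left tool mm [   0.6   -0.3 -113.7]
```

Call:
apply_moves(
  plan=[
    [[0, 0, 0], [0, 0, -0.01], 0.02],
    [[0, 0, 0], [0, 0, -0.015], 0.02],
    [[0, 0, 0], [0, 0, -0.02], 0.02],
    [[0, 0, 0], [0, 0, -0.02], 0.02],
    [[0, 0, 0], [0, 0, -0.02], 0.02],
    [[0, 0, 0], [0, 0, -0.02], 0.02],
    [[0, 0, 0], [0, 0, -0.01], 0.02],
    [[0, 0, 0], [0, 0, 0], 0.02],
  ],
)

```text
time_s: 19.13
tool_pos: [558.9, -351.7, 272.7]
tool_rot: [0.005, -3.13, -0.009]
contact_force: [0.0, -0.4, -4.3]
width: 28.8
```

```bash
python3 st.py 597.5 199.5 270;python3 - <<'E'
from h import *
for n in C: cv2.imwrite(f"pics/{n}8.png",imaging.snapshot(n)[:,:,::-1])
E
```

```text
t 19.1333 pos [ 558.9 -351.7  272.7] w 28.8 F [ 0.  -0.4 -4.3] q [-0.33  0.49  0.56 -0.   -1.65 -1.24]
rot left deg [ 0.33 -0.64  0.18]
shift left tool mm [-40.3 551.    5.5]
```

View pics/scene8.png

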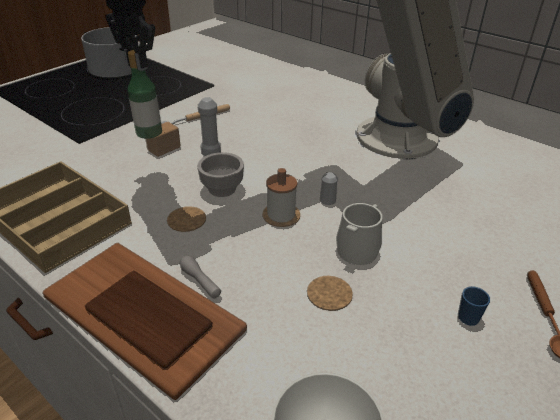

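The bottle hangs upright at (145,110) and the jar with its lid is at (282,200). Carrying the bottle across behind the mortar and jar.

Call:
apply_moves(
  plan=[
    [[0, 0, 0], [-0.001, 0.015, 0], 0.02],
    [[0, -0.1, 0], [-0.002, 0.022, 0], 0.02],
    [[0, -0.1, 0], [-0.002, 0.028, 0], 0.02],
    [[0, -0.1, 0], [-0.003, 0.03, 0], 0.02],
    [[0, -0.1, 0], [-0.003, 0.03, 0], 0.02],
    [[0, 0, 0], [-0.003, 0.03, 0], 0.02],
    [[0, 0, 0], [-0.003, 0.03, 0], 0.02],
    [[0, 0, 0], [-0.003, 0.03, 0], 0.02],
  ],
)

```text
time_s: 19.9
tool_pos: [571.9, -131.5, 256.7]
tool_rot: [-0.012, -3.11, -0.024]
contact_force: [1.3, 0.4, -3.8]
width: 28.8
```

```bash
python3 st.py 597.5 199.5 270
```

```text
t 19.9 pos [ 571.9 -131.5  256.7] w 28.8 F [ 1.3  0.4 -3.8] q [ 0.03  0.35  0.31 -0.02 -1.56 -1.61]
rot left deg [ 0.9  -1.83 -0.45]
shift left tool mm [-22.6 331.3  -8.9]
```

Call:
apply_moves(
  plan=[
    [[0.2, -0.4, -0.1], [-0.003, 0.03, -0.003], 0.02],
    [[0.2, -0.4, -0.1], [-0.003, 0.03, -0.003], 0.02],
    [[0.2, -0.3, 0], [-0.003, 0.03, -0.003], 0.02],
    [[0.1, -0.3, 0], [-0.003, 0.03, -0.002], 0.02],
    [[0, -0.1, 0], [-0.002, 0.03, -0.002], 0.02],
    [[0, -0.1, 0], [-0.002, 0.03, -0.002], 0.02],
    [[0, -0.1, 0], [-0.002, 0.03, 0], 0.02],
    [[0, -0.1, 0], [-0.002, 0.03, 0], 0.02],
  ],
)

```text
time_s: 20.57
tool_pos: [585.6, 121.2, 260.3]
tool_rot: [-0.006, -3.118, -0.004]
contact_force: [0.2, 0.1, -4.2]
width: 28.8
```

```bash
python3 st.py 597.5 199.5 270
```

```text
t 20.5667 pos [585.6 121.2 260.3] w 28.8 F [ 0.2  0.1 -4.2] q [ 0.46  0.36  0.34 -0.01 -1.57 -2.03]
rot left deg [ 0.15 -1.38 -0.24]
shift left tool mm [-11.3  78.4  -9.8]
```

Call:
apply_moves(
  plan=[
    [[0, -0.5, 0], [-0.004, 0.026, -0.002], 0.02],
    [[0, -0.4, 0], [-0.004, 0.024, 0], 0.02],
    [[0, -0.3, 0], [-0.002, 0.012, 0], 0.02],
    [[0, 0, 0], [0, 0, 0], 0.02],
    [[0, 0, 0], [0, 0, 0], 0.02],
  ],
)

```text
time_s: 20.98
tool_pos: [591.4, 192.6, 252.8]
tool_rot: [0.005, -3.124, 0.001]
contact_force: [-0.3, -0.5, -3.9]
width: 28.3
```

```bash
python3 st.py 597.5 199.5 190
```

```text
t 20.9833 pos [591.4 192.6 252.8] w 28.3 F [-0.3 -0.5 -3.9] q [ 0.56  0.41  0.39 -0.01 -1.56 -2.13]
rot left deg [-0.04 -1.01  0.18]
shift left tool mm [-7.2  7.  62.6]
```

Call:
apply_moves(
  plan=[
    [[0, -0.5, 0], [-0.004, 0.004, 0.008], 0.02],
    [[0, -0.4, 0], [-0.002, 0.002, 0.014], 0.02],
    [[0, 0, 0], [0, 0, 0.014], 0.02],
    [[0, 0, 0], [0, 0, 0.01], 0.02],
    [[0, 0, 0], [0, 0, 0], 0.02],
  ],
)

```text
time_s: 21.4
tool_pos: [595.6, 193.4, 202.2]
tool_rot: [-0.001, -3.135, 0.006]
contact_force: [-0.2, -0.1, -5.1]
width: 29.0
```

```bash
python3 st.py 598 199.5 168
```

```text
t 21.4 pos [595.6 193.4 202.2] w 29.0 F [-0.2 -0.1 -5.1] q [ 0.56  0.42  0.27 -0.   -1.43 -2.13]
rot left deg [-0.22 -0.4  -0.04]
shift left tool mm [-2.6  6.3 34.2]
```

Call:
apply_moves(
  plan=[
    [[-0.1, -0.3, 0], [-0.002, 0.005, 0.005], 0.02],
    [[0, 0, 0], [0, 0.002, 0.01], 0.02],
    [[0, 0, 0], [0, 0, 0.008], 0.02],
    [[0, 0, 0], [0, 0, 0], 0.02],
    [[0, 0, 0], [0, 0, 0], 0.02],
  ],
)

```text
time_s: 21.82
tool_pos: [597.9, 198.0, 177.6]
tool_rot: [-0.006, -3.14, 0.005]
contact_force: [0.1, 0.1, -3.4]
width: 28.6
```

```bash
python3 st.py 598 199.5 160.5;python3 - <<'E'
from h import *
for n in C: cv2.imwrite(f"pics/{n}9.png",imaging.snapshot(n)[:,:,::-1])
s=cv2.imread("pics/scene9.png")
z=ctrl.sense()["tool_pos"]
overlay([("mat",597.6,199.6,0),("bottle",z[0]-.8,z[1],z[2]-156.3)],"scene",s,(260,180,150,130),4.5,"pics/os10.png")
E
```

```text
t 21.8167 pos [597.9 198.  177.6] w 28.6 F [ 0.1  0.1 -3.4] q [ 0.57  0.43  0.23  0.   -1.37 -2.14]
rot left deg [-0.17 -0.09 -0.21]
shift left tool mm [-0.2  1.6 17.1]
```

View pics/os10.png

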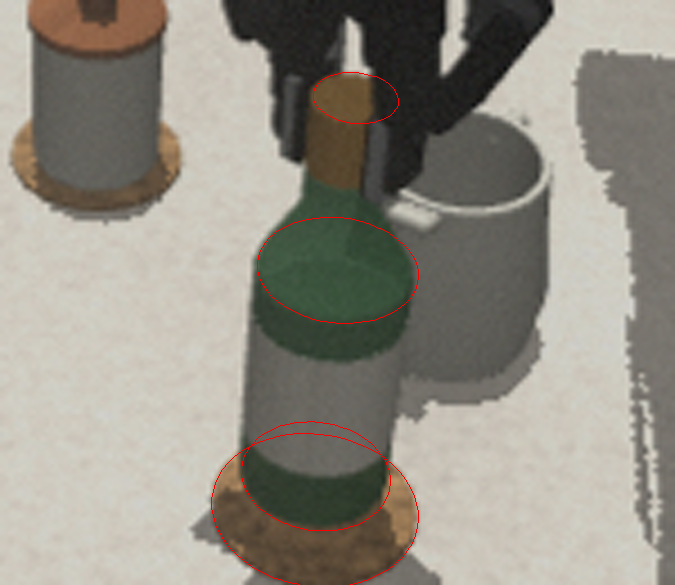

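The bottle hangs upright over the mat, and its predicted outlines coincide with the image. Lowering.

Call:
apply_moves(
  plan=[
    [[0, 0, 0], [0, 0.0015, 0.004], 0.02],
    [[0, 0, 0], [0, 0, 0.004], 0.02],
    [[0, 0, 0], [0, 0, 0.002], 0.02],
    [[0, 0, 0], [0, 0, 0.001], 0.02],
  ],
)

```text
time_s: 22.25
tool_pos: [598.8, 200.2, 167.6]
tool_rot: [0.005, 3.14, -0.002]
contact_force: [0.1, -0.1, -4.4]
width: 29.2
```

```bash
python3 st.py 598 199.5 160.5
```

```text
t 22.25 pos [598.8 200.2 167.6] w 29.2 F [ 0.1 -0.1 -4.4] q [ 0.57  0.44  0.21  0.   -1.34 -2.15]
rot left deg [-0.07  0.09 -0.19]
shift left tool mm [ 0.8 -0.7  7.1]
```

Call:
apply_moves(
  plan=[
    [[0, 0, 0], [0, 0, 0.002], 0.02],
    [[0, 0, 0], [0, 0, 0.001], 0.02],
    [[0, 0, 0], [0, 0, 0.001], 0.02],
    [[0, 0, 0], [0, 0, 0.001], 0.02],
  ],
)

```text
time_s: 22.58
tool_pos: [598.8, 200.2, 162.1]
tool_rot: [0.005, 3.14, -0.002]
contact_force: [0.4, 0.0, -3.5]
width: 28.6
```

```bash
python3 st.py 598 199.5 160.5
```

```text
t 22.5833 pos [598.8 200.2 162.1] w 28.6 F [ 0.4  0.  -3.5] q [ 0.57  0.44  0.2   0.   -1.33 -2.15]
rot left deg [-0.08  0.1  -0.19]
shift left tool mm [ 0.8 -0.7  1.6]
```

Call:
apply_moves(
  plan=[
    [[0, 0, 0], [0, 0, 0.001], 0.02],
    [[0, 0, 0], [0, 0, 0.001], 0.02],
    [[0, 0, 0], [0, 0, 0], 0.02],
  ],
)

```text
time_s: 22.83
tool_pos: [599.2, 200.3, 160.4]
tool_rot: [0.005, 3.139, -0.002]
contact_force: [0.2, 0.6, -4.3]
width: 28.8
```

```bash
python3 st.py 598 199.5 160.5
```

```text
t 22.8333 pos [599.2 200.3 160.4] w 28.8 F [ 0.2  0.6 -4.3] q [ 0.57  0.44  0.2   0.   -1.33 -2.15]
rot left deg [-0.07  0.16 -0.18]
shift left tool mm [ 1.1 -0.8 -0.1]
```

Call:
apply_moves(
  plan=[
    [[0, 0, 0], [0, 0, 0.001], 0.02],
    [[0, 0, 0], [0, 0, 0.001], 0.02],
  ],
)

```text
time_s: 23.0
tool_pos: [600.0, 200.3, 160.2]
tool_rot: [0.004, 3.136, -0.001]
contact_force: [-2.2, -0.3, 1.8]
width: 29.0
```

```bash
python3 st.py 598 199.5 160.5
```

```text
t 23.0 pos [600.  200.3 160.2] w 29.0 F [-2.2 -0.3  1.8] q [ 0.57  0.44  0.2   0.   -1.32 -2.15]
rot left deg [-0.05  0.34 -0.16]
shift left tool mm [ 2.  -0.8 -0.3]
```

Call:
apply_moves(
  plan=[
    [[0, 0, 0], [0, 0, 0], 0.07],
    [[0, 0, 0], [0, 0, 0], 0.07],
    [[0, 0, 0], [0, 0, 0], 0.07],
    [[0, 0, 0], [0, 0, 0], 0.07],
    [[0, 0, 0], [0, 0, -0.01], 0.07],
    [[0, 0, 0], [0, 0, -0.03], 0.07],
    [[0, 0, 0], [0, 0, -0.04], 0.07],
    [[0, 0, 0], [0, 0, -0.02], 0.07],
  ],
)

```text
time_s: 23.67
tool_pos: [597.8, 199.0, 261.7]
tool_rot: [0.005, 3.141, -0.008]
contact_force: [0.4, -0.7, 1.0]
width: 69.6
```

```bash
python3 st.py 397 -328 250;python3 - <<'E'
from h import *
for n in C: cv2.imwrite(f"pics/{n}10.png",imaging.snapshot(n)[:,:,::-1])
s=cv2.imread("pics/scene10.png")
overlay([("mat",597.6,199.6,0),("bottle",597.6,199.6,4)],"scene",s,(260,180,150,130),4.5,"pics/os11.png")
E
```

```text
t 23.6667 pos [597.8 199.  261.7] w 69.6 F [ 0.4 -0.7  1. ] q [ 0.57  0.42  0.41  0.   -1.57 -2.15]
rot left deg [-0.29  0.01 -0.17]
shift left tool mm [ 199.3 -527.6   14.4]
```

View pics/os11.png

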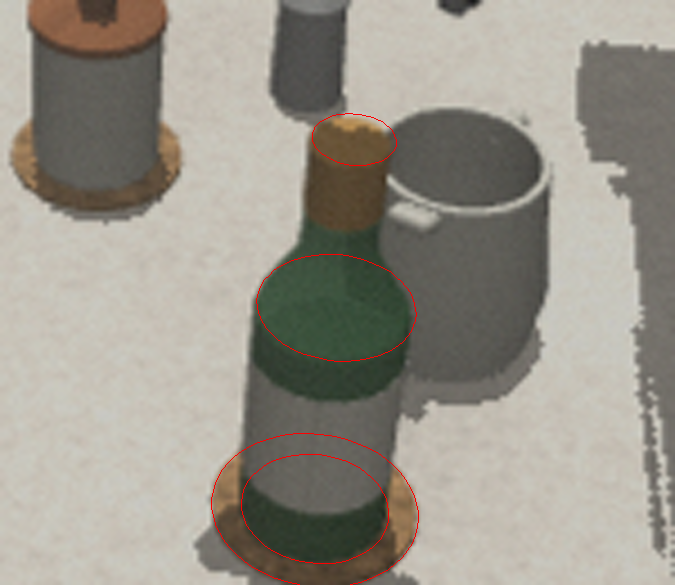

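The bottle stands upright, centred on its mat within about 2 mm. Now the mill.

Call:
apply_moves(
  plan=[
    [[0, 0, 0], [0.01, -0.03, 0], 0.085],
    [[0, 0, 0], [0.014, -0.038, 0], 0.085],
    [[0, 0, 0], [0.014, -0.038, 0], 0.085],
    [[0, 0, 0], [0.014, -0.038, 0], 0.085],
    [[0, 0, 0], [0.014, -0.038, 0], 0.085],
    [[0, 0, 0], [0.014, -0.038, 0], 0.085],
    [[0, 0, 0], [0.014, -0.038, 0], 0.085],
    [[0, 0, 0], [0.014, -0.038, 0], 0.085],
  ],
)

```text
time_s: 24.43
tool_pos: [487.7, -98.3, 262.4]
tool_rot: [-0.013, 3.137, -0.002]
contact_force: [0.5, -0.7, -0.5]
width: 84.7
```

```bash
python3 st.py 397 -328 240
```

```text
t 24.4333 pos [487.7 -98.3 262.4] w 84.7 F [ 0.5 -0.7 -0.5] q [ 0.12  0.14  0.04  0.   -1.47 -1.68]
rot left deg [-0.09  0.25  0.48]
shift left tool mm [  92.7 -228.9   22.3]
```

Call:
apply_moves(
  plan=[
    [[0, 0, 0.3], [0.015, -0.038, 0], 0.085],
    [[0, 0, 0.2], [0.015, -0.038, 0], 0.085],
    [[0, 0, 0], [0.015, -0.038, 0.003], 0.085],
    [[0, 0, 0], [0.015, -0.038, 0.005], 0.085],
    [[0, 0, 0], [0.014, -0.034, 0.005], 0.085],
    [[0, 0, 0], [0.006, -0.018, 0.005], 0.085],
    [[0, 0, 0], [0, 0, 0], 0.085],
    [[0, 0, 0], [0, 0, 0], 0.085],
  ],
)

```text
time_s: 25.1
tool_pos: [399.5, -313.2, 247.3]
tool_rot: [0.013, 3.134, -0.006]
contact_force: [-1.2, -0.2, 0.3]
width: 84.9
```

```bash
python3 st.py 397 -328 200
python3 - <<'E'
from h import *
for n in C: cv2.imwrite(f"pics/{n}11.png",imaging.snapshot(n)[:,:,::-1])
s=cv2.imread("pics/scene11.png")
overlay([("mill",397,-328,0)],"scene",s,(150,40,150,130),4.5,"pics/os12.png")
E
```

```text
t 25.1 pos [ 399.5 -313.2  247.3] w 84.9 F [-1.2 -0.2  0.3] q [-0.35  0.16  0.03  0.   -1.43 -1.22]
rot left deg [-0.22  0.44 -0.46]
shift left tool mm [  2.8 -14.7  47.3]
```

View pics/os12.png

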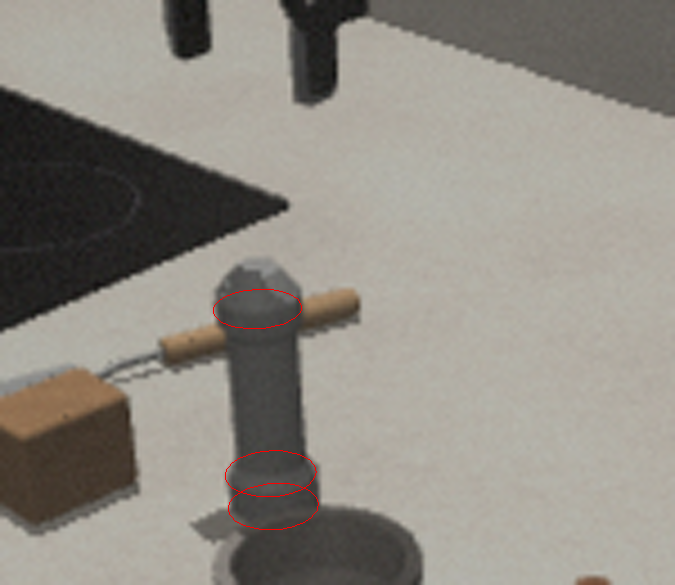

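Call:
apply_moves(
  plan=[
    [[0, 0.3, -0.3], [0.002, -0.009, 0.01], 0.085],
    [[0, 0.1, 0], [0, -0.006, 0.015], 0.085],
    [[0, 0, 0], [0, 0, 0.02], 0.085],
    [[0, 0, 0], [0, 0, 0.01], 0.085],
    [[0, 0, 0], [0, 0, 0], 0.085],
    [[0, 0, 0], [0, 0, 0], 0.085],
  ],
)

```text
time_s: 25.7
tool_pos: [401.7, -324.9, 190.0]
tool_rot: [-0.017, 3.139, -0.007]
contact_force: [-0.2, 0.6, 1.0]
width: 85.1
```

```bash
python3 st.py 397 -328 107
```

```text
t 25.7 pos [ 401.7 -324.9  190. ] w 85.1 F [-0.2  0.6  1. ] q [-0.37  0.2  -0.07  0.   -1.3  -1.19]
rot left deg [-0.27  0.17  0.6 ]
shift left tool mm [ 4.9 -2.6 83. ]
```

Call:
apply_moves(
  plan=[
    [[-0.1, 0.1, 0.5], [0.003, -0.002, 0.008], 0.085],
    [[0, 0, 0.1], [0.002, -0.001, 0.015], 0.085],
    [[0, 0, 0], [0, 0, 0.015], 0.085],
    [[0, 0, 0], [0, 0, 0.01], 0.085],
    [[0, 0, 0], [0, 0, 0], 0.085],
  ],
)

```text
time_s: 26.12
tool_pos: [399.0, -328.4, 142.2]
tool_rot: [-0.004, 3.135, -0.009]
contact_force: [0.6, 0.5, 0.4]
width: 85.2
```

```bash
python3 st.py 397 -328 107
```

```text
t 26.1167 pos [ 399.  -328.4  142.2] w 85.2 F [0.6 0.5 0.4] q [-0.38  0.23 -0.16  0.   -1.18 -1.19]
rot left deg [-0.32  0.38  0.13]
shift left tool mm [ 2.2  0.6 35.2]
```

Call:
apply_moves(
  plan=[
    [[-0.2, 0.2, 0], [0.002, 0, 0.01], 0.085],
    [[0, 0.1, 0], [0, 0, 0.012], 0.085],
    [[0, 0, 0], [0, 0, 0.006], 0.085],
    [[0, 0, 0], [0, 0, 0], 0.085],
    [[0, 0, 0], [0, 0, 0], 0.085],
  ],
)

```text
time_s: 26.53
tool_pos: [398.2, -329.3, 114.5]
tool_rot: [-0.005, 3.137, -0.006]
contact_force: [-0.3, -0.3, -0.1]
width: 85.4
```

```bash
python3 st.py 397 -328 106
```

```text
t 26.5333 pos [ 398.2 -329.3  114.5] w 85.4 F [-0.3 -0.3 -0.1] q [-0.39  0.25 -0.2   0.   -1.11 -1.18]
rot left deg [-0.22  0.24  0.18]
shift left tool mm [1.2 1.4 8.5]
```

Call:
apply_moves(
  plan=[
    [[0, 0.1, 0], [0.001, 0.001, 0.006], 0.085],
    [[0, 0, 0], [0, 0, 0.001], 0.085],
    [[0, 0, 0], [0, 0, 0], 0.03],
    [[0, 0, 0], [0, 0, 0], 0.03],
    [[0, 0, 0], [0, 0, 0], 0.03],
    [[0, 0, 0], [0, 0, 0], 0.03],
    [[0, 0, 0], [0, 0, 0], 0.03],
    [[0, 0, 0], [0, 0, 0], 0.03],
  ],
  force=50,
)

```text
time_s: 27.2
tool_pos: [398.4, -328.8, 109.2]
tool_rot: [-0.006, 3.136, -0.009]
contact_force: [0.5, -0.3, -0.9]
width: 46.2
```

```bash
python3 st.py 397 -328 106
```

```text
t 27.2 pos [ 398.4 -328.8  109.2] w 46.2 F [ 0.5 -0.3 -0.9] q [-0.38  0.26 -0.21  0.   -1.09 -1.18]
rot left deg [-0.33  0.34  0.21]
shift left tool mm [1.4 0.9 3.2]
```

Call:
apply_moves(
  plan=[
    [[0, 0, 0], [0, 0, -0.006], 0.03],
    [[0, 0, 0], [0, 0, -0.01], 0.03],
    [[0, 0, 0], [0, 0, -0.012], 0.03],
    [[0, 0, 0], [0, 0, -0.006], 0.03],
    [[0, 0, 0], [0, 0, 0], 0.03],
  ],
)

```text
time_s: 27.62
tool_pos: [396.4, -327.4, 144.1]
tool_rot: [-0.004, 3.14, -0.003]
contact_force: [0.8, 0.0, -3.0]
width: 46.2
```

```bash
python3 st.py 397 -328 220
python3 - <<'E'
from h import *
for n in C: cv2.imwrite(f"pics/{n}12.png",imaging.snapshot(n)[:,:,::-1])
s=cv2.imread("pics/scene12.png")
z=ctrl.sense()["tool_pos"]
overlay([("mill",z[0]-1.4,z[1],z[2]-109.2)],"scene",s,(150,40,150,130),4.5,"pics/os13.png")
E
```

```text
t 27.6167 pos [ 396.4 -327.4  144.1] w 46.2 F [ 0.8  0.  -3. ] q [-0.38  0.23 -0.15  0.   -1.19 -1.18]
rot left deg [-0.12  0.08  0.15]
shift left tool mm [ -0.7  -0.7 -75.9]
```

View pics/os13.png

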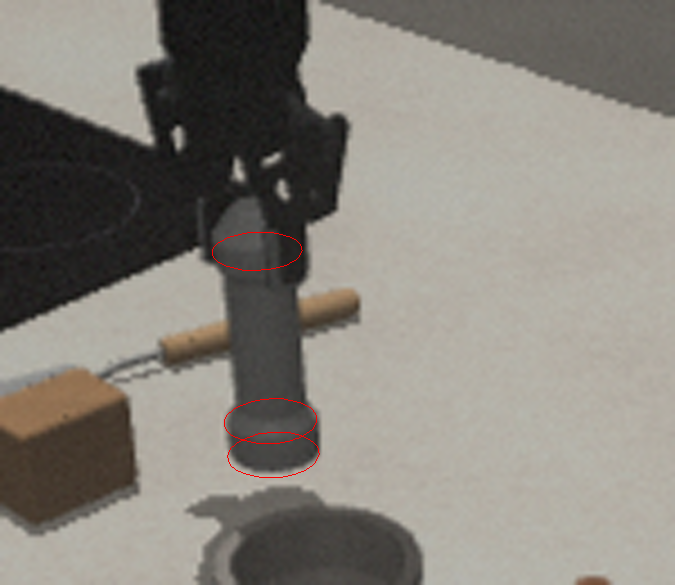

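The mill is off the table (foot at crop (275,470)), upright, with a firm grip. Raising and carrying it.

Call:
apply_moves(
  plan=[
    [[0, 0, 0], [0, 0, -0.012], 0.03],
    [[0, 0, 0], [0, 0, -0.02], 0.03],
    [[0, 0, 0], [0, 0, -0.02], 0.03],
    [[0, 0, 0], [0, 0, -0.02], 0.03],
    [[0, 0, 0], [-0.01, 0.008, -0.012], 0.03],
    [[0, 0, 0], [-0.018, 0.013, 0], 0.03],
    [[0, 0, 0], [-0.024, 0.017, 0], 0.03],
    [[0, 0, 0], [-0.024, 0.017, 0], 0.03],
  ],
)

```text
time_s: 28.38
tool_pos: [467.5, -271.0, 225.2]
tool_rot: [-0.009, -3.131, -0.008]
contact_force: [-0.5, -0.6, -3.4]
width: 46.1
```

```bash
python3 st.py 626 -161 225
```

```text
t 28.3833 pos [ 467.5 -271.   225.2] w 46.1 F [-0.5 -0.6 -3.4] q [-0.24  0.25  0.08 -0.   -1.42 -1.34]
rot left deg [ 0.3  -0.58 -0.32]
shift left tool mm [-157.9  110.9   -0.8]
```

Call:
apply_moves(
  plan=[
    [[0.1, -0.2, -0.1], [-0.024, 0.017, -0.002], 0.03],
    [[0, -0.2, -0.1], [-0.025, 0.017, -0.002], 0.03],
    [[0, -0.2, 0], [-0.025, 0.017, -0.002], 0.03],
    [[0, 0, 0], [-0.025, 0.017, -0.002], 0.03],
    [[0, 0, 0], [-0.022, 0.015, -0.002], 0.03],
    [[0, 0, 0], [-0.012, 0.008, 0], 0.03],
    [[0, 0, 0], [0, 0, 0], 0.03],
    [[0, 0, 0], [0, 0, 0], 0.03],
  ],
)

```text
time_s: 29.05
tool_pos: [608.4, -169.5, 225.6]
tool_rot: [0.003, -3.13, -0.014]
contact_force: [-0.2, -0.3, -3.8]
width: 46.2
```

```bash
python3 st.py 627 -161 150
```

```text
t 29.05 pos [ 608.4 -169.5  225.6] w 46.2 F [-0.2 -0.3 -3.8] q [-0.03  0.43  0.35 -0.01 -1.5  -1.54]
rot left deg [ 0.51 -0.65  0.11]
shift left tool mm [-19.4   7.8  75.4]
```

Call:
apply_moves(
  plan=[
    [[0.3, -0.3, 0], [-0.01, 0.004, 0], 0.03],
    [[0.2, -0.2, 0], [-0.008, 0.003, 0.008], 0.03],
    [[0, 0, 0], [-0.001, 0, 0.015], 0.03],
    [[0, 0, 0], [0, 0, 0.015], 0.03],
    [[0, 0, 0], [0, 0, 0.006], 0.03],
    [[0, 0, 0], [0, 0, 0], 0.03],
  ],
)

```text
time_s: 29.55
tool_pos: [627.9, -163.1, 176.7]
tool_rot: [-0.001, -3.138, 0.001]
contact_force: [-0.4, 0.8, -4.9]
width: 46.4
```

```bash
python3 st.py 627 -161 128
```

```text
t 29.55 pos [ 627.9 -163.1  176.7] w 46.4 F [-0.4  0.8 -4.9] q [-0.01  0.47  0.29  0.   -1.39 -1.56]
rot left deg [-0.03 -0.2  -0.05]
shift left tool mm [ 0.7  2.1 48.7]
```

Call:
apply_moves(
  plan=[
    [[0, -0.1, 0], [0, 0.002, 0.008], 0.03],
    [[0, 0, 0], [0, 0, 0.012], 0.03],
    [[0, 0, 0], [0, 0, 0.012], 0.03],
    [[0, 0, 0], [0, 0, 0.006], 0.03],
    [[0, 0, 0], [0, 0, 0], 0.03],
  ],
)

```text
time_s: 29.97
tool_pos: [628.6, -161.9, 138.4]
tool_rot: [0.004, 3.139, -0.003]
contact_force: [-0.8, -0.2, -4.2]
width: 45.9
```

```bash
python3 st.py 627 -161 113
python3 - <<'E'
from h import *
for n in C: cv2.imwrite(f"pics/{n}13.png",imaging.snapshot(n)[:,:,::-1])
s=cv2.imread("pics/scene13.png")
z=ctrl.sense()["tool_pos"]
overlay([("mat",626,-160.8,0),("mill",z[0]-1.4,z[1],z[2]-109.2)],"scene",s,(120,120,150,130),4.5,"pics/os14.png")
E
```

```text
t 29.9667 pos [ 628.6 -161.9  138.4] w 45.9 F [-0.8 -0.2 -4.2] q [-0.01  0.49  0.21  0.   -1.3  -1.56]
rot left deg [-0.1   0.14 -0.13]
shift left tool mm [ 1.6  0.9 25.4]
```

View pics/os14.png

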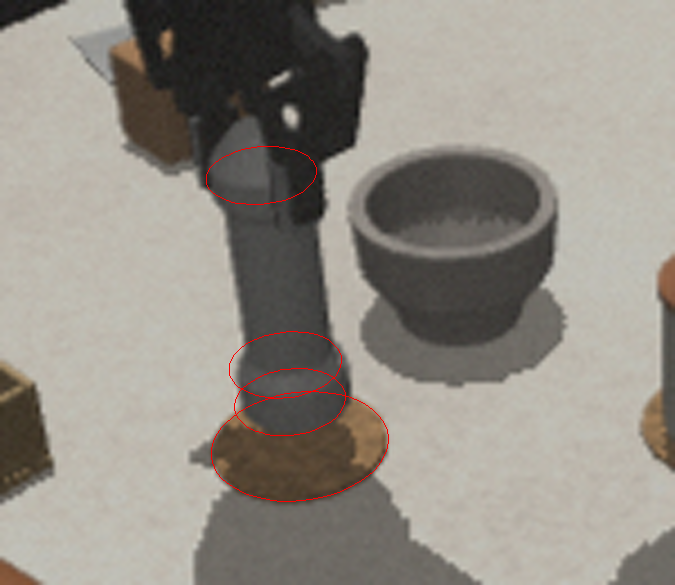

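Call:
apply_moves(
  plan=[
    [[0, 0, 0], [0.001, 0, 0.006], 0.03],
    [[0, 0, 0], [0.001, 0, 0.006], 0.03],
    [[0, 0, 0], [0, 0, 0.004], 0.03],
    [[0, 0, 0], [0, 0, 0.001], 0.03],
    [[0, 0, 0], [0, 0, 0], 0.03],
  ],
)

```text
time_s: 30.48
tool_pos: [628.6, -162.5, 124.2]
tool_rot: [0.003, 3.132, -0.005]
contact_force: [0.2, 0.1, -3.1]
width: 46.0
```

```bash
python3 st.py 627 -161 113
```

```text
t 30.4833 pos [ 628.6 -162.5  124.2] w 46.0 F [ 0.2  0.1 -3.1] q [-0.01  0.49  0.18  0.   -1.25 -1.56]
rot left deg [-0.18  0.54 -0.12]
shift left tool mm [ 1.7  1.6 11.2]
```

Call:
apply_moves(
  plan=[
    [[0, 0.3, 0], [0.001, 0.001, 0.004], 0.03],
    [[0, 0.1, 0], [0, 0, 0.002], 0.03],
    [[0, 0, 0], [0, 0, 0.001], 0.03],
    [[0, 0, 0], [0, 0, 0.001], 0.03],
  ],
)

```text
time_s: 30.82
tool_pos: [627.9, -161.5, 115.9]
tool_rot: [0.003, 3.139, -0.005]
contact_force: [-0.1, -0.0, -2.9]
width: 46.0
```

```bash
python3 st.py 627 -161 113
```

```text
t 30.8167 pos [ 627.9 -161.5  115.9] w 46.0 F [-0.1 -0.  -2.9] q [-0.01  0.5   0.17  0.   -1.24 -1.56]
rot left deg [-0.19  0.15 -0.11]
shift left tool mm [0.9 0.5 2.9]
```

Call:
apply_moves(
  plan=[
    [[0, 0, 0], [0, 0, 0.001], 0.03],
    [[0, 0, 0], [0, 0, 0.001], 0.03],
    [[0, 0, 0], [0, 0, 0.001], 0.03],
  ],
)

```text
time_s: 31.07
tool_pos: [628.5, -161.6, 113.3]
tool_rot: [0.003, 3.138, -0.006]
contact_force: [-0.9, 0.9, 3.1]
width: 45.7
```

```bash
python3 st.py 627 -161 113
```

```text
t 31.0667 pos [ 628.5 -161.6  113.3] w 45.7 F [-0.9  0.9  3.1] q [-0.01  0.5   0.17  0.   -1.24 -1.56]
rot left deg [-0.22  0.22 -0.1 ]
shift left tool mm [1.5 0.6 0.3]
```

Call:
apply_moves(
  plan=[
    [[0, 0, 0], [0, 0, 0.0005], 0.08],
    [[0, 0, 0], [0, 0, 0], 0.08],
    [[0, 0, 0], [0, 0, 0], 0.08],
    [[0, 0, 0], [0, 0, 0], 0.08],
    [[0, 0, 0], [0, 0, -0.01], 0.08],
    [[0, 0, 0], [0, 0, -0.025], 0.08],
    [[0, 0, 0], [0, 0, -0.035], 0.08],
    [[0, 0, 0], [0, 0, -0.035], 0.08],
  ],
)

```text
time_s: 31.73
tool_pos: [625.1, -161.1, 217.4]
tool_rot: [-0.003, -3.135, 0.006]
contact_force: [2.2, -0.7, 1.3]
width: 80.0
```

Call:
apply_moves(
  plan=[
    [[0, 0, 0], [0.015, -0.02, -0.02], 0.08],
    [[0, 0, 0], [0.025, -0.03, 0], 0.08],
    [[0, 0, 0], [0.025, -0.03, 0], 0.08],
    [[0, 0, 0], [0.025, -0.03, 0], 0.08],
    [[0, 0, 0], [0.025, -0.03, 0], 0.08],
    [[0, 0, 0], [0.025, -0.03, 0], 0.08],
    [[0, 0, 0], [0.02, -0.02, 0], 0.08],
    [[0, 0, 0], [0, 0, 0], 0.08],
  ],
)

```text
time_s: 32.4
tool_pos: [463.6, -359.4, 259.2]
tool_rot: [-0.008, 3.121, -0.025]
contact_force: [-0.2, 1.0, 0.5]
width: 80.1
```

```bash
python3 st.py
python3 - <<'E'
from h import *
for n in C: cv2.imwrite(f"pics/{n}14.png",imaging.snapshot(n)[:,:,::-1])
s=cv2.imread("pics/scene14.png");t=cv2.imread("pics/top14.png")
P=[("mat",626,-160.8,0),("mill",626,-160.8,4),("mat",478.7,-16.2,0),("jar",478.7,-16.2,4),("lid",478.7,-16.2,78),("bottle",597.6,199.6,4),("jug",468,174,0),("mortar",496.2,-182.3,0)]
overlay(P,"scene",s,(140,120,270,200),2.9,"pics/os15.png")
overlay(P,"top",t,(160,110,270,160),2.9,"pics/ot15.png")
E
```

```text
t 32.4 pos [ 463.6 -359.4  259.2] w 80.1 F [-0.2  1.   0.5] q [-0.39  0.3   0.24  0.01 -1.48 -1.18]
rot left deg [-0.9   1.16  0.29]
```

View pics/os15.png

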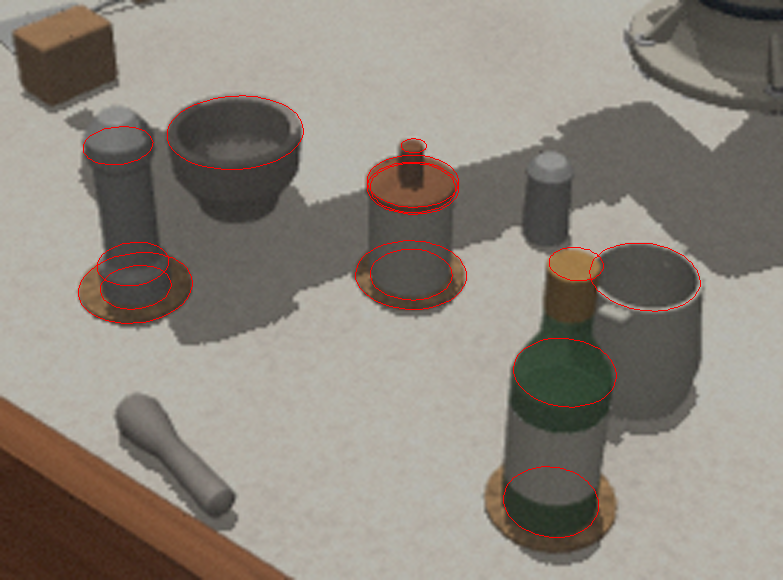

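View pics/ot15.png

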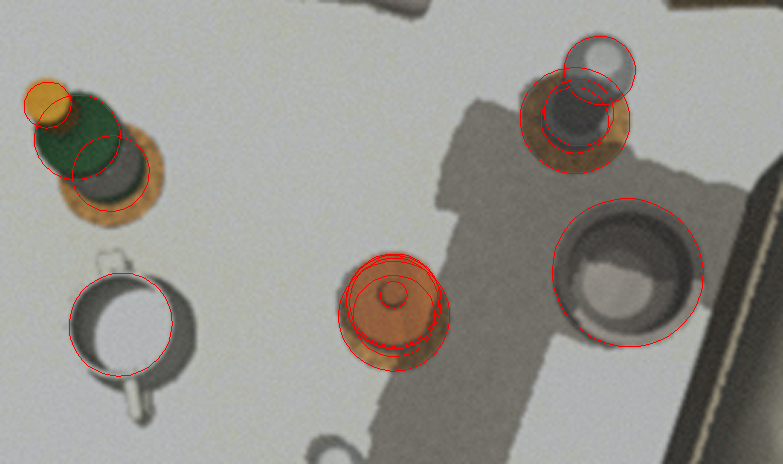

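All pieces stand upright on their mats within about 3 mm of the predicted outlines. The lid is level and centred, and the jug and mortar match their starting outlines. The gripper is clear at (464,-359,259), so I'm handing in.

```bash
python3 -c "
from rig import hand_in
print(hand_in())"
```

```text
the job is handed in; nothing more can be done
None
```

The table is set and handed in at about 32 s of the 128 s allowed. I don't have a verdict, because the hand-in reports none.

- **Placing:** the jar is on the middle mat with its lid on top, the bottle is on the mat behind the jug, and the pepper mill is on the mat behind the mortar. Each piece was lowered until the wrist force showed it touching down.
- **Position check:** in the last pictures from both cameras, every piece stood upright on its mat within about 3 mm of the middle. The lid sat level and centred on the jar, at its seated height. The jug and mortar matched the outlines measured at the start.
- **At hand-in:** the gripper was open and well clear of everything.
- **Disagreements:** the two cameras differed by about 4 mm in position for most pieces, so I used averages. The mill hung about 2–3 mm off-axis in the grip but stood upright once released.

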